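# Put the couplings away behind the bypass doors

## Robot

A 6-joint arm with a two-finger parallel gripper is mounted at the origin on a cart in front of the work surface, level with it; the furniture and walls round the work are solid. World frame = base frame: x ahead of the robot, y to its left, z up, the work surface at z = 0. Lengths are in m, angles in rad, forces in N, time in s.
With the tool pointing down it reaches from about 0.325 to 0.85 m from the base axis. Payload 4.4 kg.
Tool frame: the origin (TCP) lies between the finger pads; the fingertips stand 8 mm ahead of it and the grasp point (between the pads) lies 11 mm behind it; z points along the fingers, y is the direction in which the jaws open and shut (so a half turn about z gives the same grasp; the last joint's range is limited). The gripper opens to 94 mm and grips with 3 to 60 N. Pads are 16 mm wide; open, the fingers measure 119 mm over their backs; the gripper's body (75 mm by 177 mm) begins 78 mm behind the grasp point.
Start: joints at [-1.446, 0.207, 1.542, -0, 1.393, -0.15], TCP at [0.157, -0.553, 0.213] pointing down, gripper open.
Joint ranges: [-2.73, 2.73], [-0.86, 2.22], [0.23, 2.46], [-1.11, 4.25], [0.08, 2.63], [-2.82, 2.82]. Speed limits (rad/s): [2.79, 2.79, 3.14, 3.14, 3.14, 3.14].

## Interface

Orientations are given as a unit quaternion [w, x, y, z].
In Python, from bench import monitor, cams, manip gives the robot as it stands. The module is installed in compiled form; this text tells all that it offers.
- The arm moves only by the shell command python3 -m creep 'ROWS' [FORCE]. ROWS is JSON, a list of rows, each a list of 5 numbers: the finger opening in m, from 0 to 0.094, then the shift along the tool's x, y, z in m, then the turn about the tool's z in rad. A call has exactly 10 rows; each row shifts and turns the commanded pose from where the row before left it, along the tool's axes as they then stand; what a row does not reach is not made up. A row lasts 1/12 s, in which the tool goes at most 41.7 mm and 7.16 degrees, less where a joint would pass 70% of its speed; a pose out of reach is approached as far as the arm can. A call is refused whole if a number of a shift passes 0.0417 or a number of a turn 0.125, either way. A call with a gripper value outside its range is refused whole. The fingers move at their own pace and stop on an object; FORCE is the grip in N (left out, the last holds). Time passes only in rows, so rows that do not move let the fingers close, or fill a call up. It gives the time, the measured TCP pose, the force and the opening at its end, in the units of the state.
- monitor.get_state(): the state, without advancing time (a new reading comes with each control period).
- cams.get_image(name): name is "scene" or "top"; returns a dict with "frame" (400x640x3 uint8, red, green, blue), "mtx" (3x3 intrinsics, pixels), "k1" (the pictures are not rectified: a ray, as slopes to the right and down, at radius r is drawn at 1 + k1 r^2 times it, then the intrinsics apply), "xyz" and "attitude" of the camera in the world. Camera axes: x right, y down, z forward; pixel columns grow to the right and rows downward; lengths in m; the calibration is good to about 2 mm. A picture is of the moment at which its call begins. There is no depth.
- manip.hand_in(): hands the job in, once; it reports no verdict.
The state is a dict: "t": time; "joints": joint angles; "qvel": joint speeds; "joint_torque": joint torques, N m; "position": TCP position; "orientation": TCP orientation; "wrist_force": force on the tool from outside, world axes, zero at the start; "ft_torque": the same for the moment, N m; "opening": opening from 0.0 (shut) to 1.0 (fully open).
Only numpy, scipy, OpenCV 4.12 (cv2) and the standard library are available. Lean on these libraries where they do the work, as an engineer would, in place of code of your own. Each camera call takes 0.05 s, during which the arm holds its last target. There are 200 camera calls.

## Task

Put the loose threaded couplings from the bench away in the low cabinet with the two sliding doors: slide a door behind or over its neighbour to get at a bay, and stand every coupling nut end up, right down in a free pocket, green nuts in the tray edged in green and red nuts in the tray edged in red. The couplings already stored stay upright in their tray's pockets. Finish with both doors fully closed, and leave the caliper, the loupe and the setting ring alone.

Things in the scene. Friction and masses are not known exactly. Their poses are not given: they have to be found in the camera images.
- cabinet: low grey cabinet, 250 mm deep (x), 360 wide (y), walls 8; top slopes 10 degrees, 64 mm high in front, 108 behind, plus 22 mm tracks on front and back edge. Origin: centre of underside; x to its back, y left. Each bay holds a tray edged in green or red (varies). A 68 mm wide, 58 high spine parts the bays. An open bay is clear for 131 mm from its end wall, pockets midway. Bins hang past x = 0.72 m, from z = 0.2 m up
- door_right (a joint): right-hand clear door, 178 mm wide, lower groove, in m: 0 = fully closed over the right bay, grows as it slides left (cabinet +y) behind (beneath) the left door, 0.131 = fully open. 1.5 N of friction, stays where left, may start ajar. Its pull meets the left door's edge: close the right door before opening the left one, and the left before the right
- door_left (a joint): left-hand clear door, 178 mm wide, upper groove (9 mm above the other), in m: 0 = fully closed over the left bay, grows as it slides right (cabinet -y) over the right door, 0.131 = fully open. 1.5 N of friction, stays where left, may start ajar
- door_right_pull (a point): pull of the right door: black upright fin, 52 mm long up the slope, 12 mm thick along cabinet y, 36 mm tall; this point is on its middle plane, 10 mm below its top. Axes as the door (cabinet axes tipped 10 degrees). The left door's surface, 9 mm above this door's, comes within 3 mm of the open fin: keep fingertips at most 22 mm below the fin's top
- door_left_pull (a point): pull of the left door: black upright fin, 52 mm long up the slope, 12 mm thick along cabinet y, 30 mm tall; this point is on its middle plane, 10 mm below its top. Axes as the door
- green_pocket1 (a point): front pocket of the tray edged in green: 33 mm square, 18 mm deep, pockets 60 mm apart in a row from front to back; this point is the centre of the pocket's floor, axes as the cabinet
- green_pocket2 (a point): middle pocket of the tray edged in green: 33 mm square, 18 mm deep, pockets 60 mm apart in a row from front to back; this point is the centre of the pocket's floor, axes as the cabinet
- green_pocket3 (a point): back pocket of the tray edged in green: 33 mm square, 18 mm deep, pockets 60 mm apart in a row from front to back; this point is the centre of the pocket's floor, axes as the cabinet
- red_pocket1 (a point): front pocket of the tray edged in red: 33 mm square, 18 mm deep, pockets 60 mm apart in a row from front to back; this point is the centre of the pocket's floor, axes as the cabinet
- red_pocket2 (a point): middle pocket of the tray edged in red: 33 mm square, 18 mm deep, pockets 60 mm apart in a row from front to back; this point is the centre of the pocket's floor, axes as the cabinet
- red_pocket3 (a point): back pocket of the tray edged in red: 33 mm square, 18 mm deep, pockets 60 mm apart in a row from front to back; this point is the centre of the pocket's floor, axes as the cabinet
- green_1_centre (a point): threaded coupling, white with a green nut (85 g), standing on the bench nut up at the start, may be absent; 56 mm long: plain body 27 mm across (34 mm long), hexagonal nut 14 mm long, 28 mm across flats, 31 across corners, then a 17 mm neck 8 mm long. Point: mid-length on the axis; z axis along the axis to the nut end (nut's middle is 13 mm from here); the nut's flats face its y axis
- green_2_centre (a point): the same kind of white coupling with a green nut, lying on its side on a nut flat at the start, nut end to the left (away from the cabinet), may be absent; sizes and axes as green_1: when lying, its axis is 14 mm above the bench
- stored_green_a_centre (a point): coupling like green_1 that already stands, nut up, in the front pocket of the green tray, or is absent (one of the two stored green ones is there)
- stored_green_b_centre (a point): coupling like green_1 that already stands, nut up, in the back pocket of the green tray, or is absent (one of the two stored green ones is there)
- red_1_centre (a point): threaded coupling, white with a red nut (85 g), standing on the bench nut up at the start, may be absent; 56 mm long: plain body 27 mm across (34 mm long), hexagonal nut 14 mm long, 28 mm across flats, 31 across corners, then a 17 mm neck 8 mm long. Point: mid-length on the axis; z axis along the axis to the nut end (nut's middle is 13 mm from here); the nut's flats face its y axis
- red_2_centre (a point): the same kind of white coupling with a red nut, lying on its side on a nut flat at the start, nut end to the left (away from the cabinet), may be absent; sizes and axes as red_1: when lying, its axis is 14 mm above the bench
- stored_red_a_centre (a point): coupling like red_1 that already stands, nut up, in the front pocket of the red tray, or is absent (one of the two stored red ones is there)
- stored_red_b_centre (a point): coupling like red_1 that already stands, nut up, in the back pocket of the red tray, or is absent (one of the two stored red ones is there)
- caliper: digital caliper, 240 (y) x 73 x 20 mm, lying in front of the couplings; origin: centre of its underside
- loupe: black round loupe, 36 mm in diameter, 19 mm high; origin: centre of its underside
- setting_ring: plain steel setting ring, 45 mm in diameter, 12 mm high; origin: centre of its underside
Not all that is in view belongs to the job. Leave any blue look-alike of the part that bears green_2_centre alone.

How it is judged:
By the outcome, as a careful person would: the job done as asked, in the order asked, and still so for the second after the job is handed in, with the robot touching nothing.
Of stored_green_a, stored_green_b only 1 to 1 are there at a start; the rules pass over those that are not, and their reading is None.
Of stored_red_a, stored_red_b only 1 to 1 are there at a start; the rules pass over those that are not, and their reading is None.
Of green_1, green_2, red_1, red_2 only 3 to 4 are there at a start; the rules pass over those that are not, and their reading is None.
At some moment in a run one of green_1, green_2, red_1, red_2 may be knocked a few centimetres aside while the robot is not near it.
Once in a run the grip may slacken for a moment while it holds something.
It also fails if it takes over 210 s, if anything falls off the work surface, if the arm or the gripper's body presses on something with over 40 N, if the wrist force passes 120 N, or if a joint passes its speed limit or range.

## Working session

There is one attempt and no reset: what is moved stays moved. The work goes in short steps, Python scripts to look and compute and a shell command to move; the robot and the scene stay as the last step left them, time stands still between calls to the robot, and variables do not carry over. Pictures are saved under pics/ and viewed, about 12 in all and at most 16, crops included, and the job is handed in when it is done.

```bash
mkdir -p pics
cat > h.py <<'E'
import numpy as np, cv2
from bench import monitor, cams, manip
from scipy.spatial.transform import Rotation as R
def rot(q): return R.from_quat([q[1],q[2],q[3],q[0]]).as_matrix()
def cam(n):
    d=cams.get_image(n); return d
def save(d,fn,crop=None,s=1):
    f=d["frame"][:,:,::-1]
    if crop: x0,y0,x1,y1=crop; f=f[y0:y1,x0:x1]
    cv2.imwrite(fn,cv2.resize(np.ascontiguousarray(f),None,fx=s,fy=s,interpolation=cv2.INTER_CUBIC))
def att(d):
    a=np.array(d["attitude"],float); return rot(a) if a.size==4 else a.reshape(3,3)
def ray(d,u,v):
    K=np.array(d["mtx"]);p=np.array([(u-K[0,2])/K[0,0],(v-K[1,2])/K[1,1]]);q=p.copy()
    for _ in range(20): q=p/(1+d["k1"]*(q@q))
    r=att(d)@np.array([q[0],q[1],1]); return np.array(d["xyz"],float),r
def atz(d,u,v,z):
    o,r=ray(d,u,v); return o+r*(z-o[2])/r[2]
def proj(d,P):
    K=np.array(d["mtx"]);c=att(d).T@(np.array(P)-np.array(d["xyz"]));q=c[:2]/c[2];q=q*(1+d["k1"]*(q@q))
    return K[:2,:2]@q+K[:2,2]
def st():
    s=monitor.get_state(); m=rot(s["orientation"])
    print("t",round(s["t"],2),"p",np.round(s["position"],4),"x",np.round(m[:,0],3),"y",np.round(m[:,1],3),"z",np.round(m[:,2],3),"F",np.round(s["wrist_force"],1),"op",round(s["opening"]*94,1),"j",np.round(s["joints"],2))
    return s
E
python3 - <<'E'
from h import *
import pickle
for n in("top","scene"):
    d=cam(n); save(d,f"pics/{n}0.png",s=1.25); pickle.dump(d,open(f"{n}0.pkl","wb"))
    print(n,d["mtx"],d["k1"],d["xyz"],d["attitude"])
st()
E
```

```text
top [[480.0897056    0.         312.36733501]
 [  0.         480.0897056  195.76677682]
 [  0.           0.           1.        ]] -0.06155578348857243 [0.1958738  0.10770151 1.60632134] [ 0.06529988 -0.69334788  0.7137028  -0.07505299]
scene [[516.61380232   0.         303.30043617]
 [  0.         516.61380232 200.67600469]
 [  0.           0.           1.        ]] -0.04133713695996328 [-0.07109703  0.77457136  1.11229813] [ 0.1154885  -0.3204193   0.87763348 -0.33727342]
t 0.1 p [ 0.1565 -0.5526  0.2124] x [0.962 0.272 0.   ] y [ 0.272 -0.962 -0.002] z [-0.     0.002 -1.   ] F [ 0.2 -0.8  0. ] op 94.1 j [-1.45  0.21  1.54 -0.    1.39 -0.15]
```

View pics/top0.png

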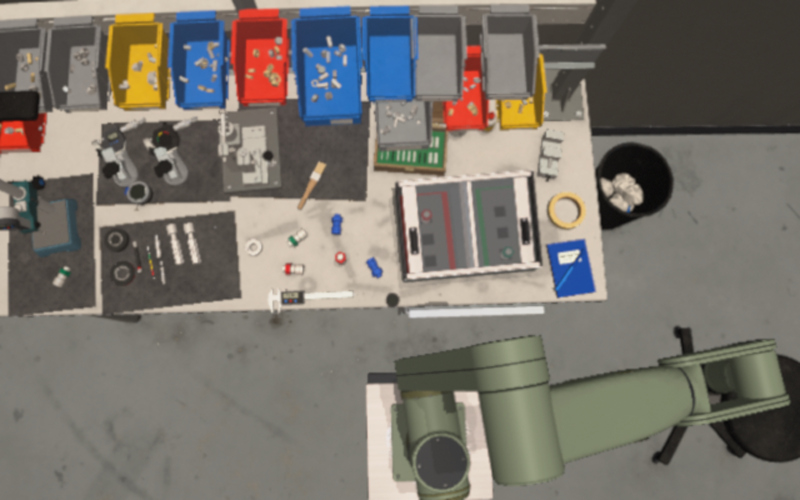

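View pics/scene0.png

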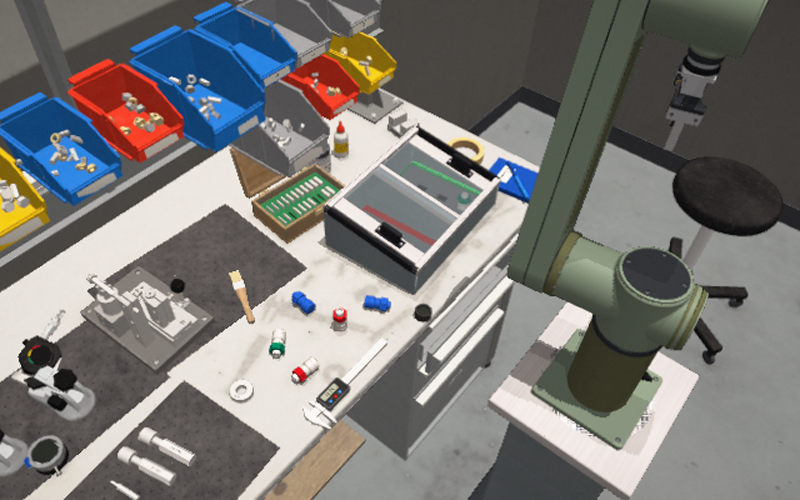

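The top view shows the cabinet at px (400–540, 175–278), with the red tray in the left bay and the green tray in the right. Loose parts are a green one lying at (298,238), a red one lying at (293,268) and a red one standing at (341,257). The blue ones are decoys. I'll zoom in.

Run:
```python
import pickle; from h import *
d=pickle.load(open("top0.pkl","rb")); 
save(d,"pics/tc.png",(190,130,450,255),3)
a=cv2.imread("pics/tc.png")
save(d,"pics/tc2.png",(20,190,100,240),4); b=cv2.imread("pics/tc2.png")
o=np.zeros((580,780,3),np.uint8);o[:375]=a;o[378:578,:320]=b;cv2.imwrite("pics/tcc.png",o)
d=pickle.load(open("scene0.pkl","rb")); save(d,"pics/sc.png",(180,90,440,290),3)
```

```text
(no output)
```

View pics/tcc.png

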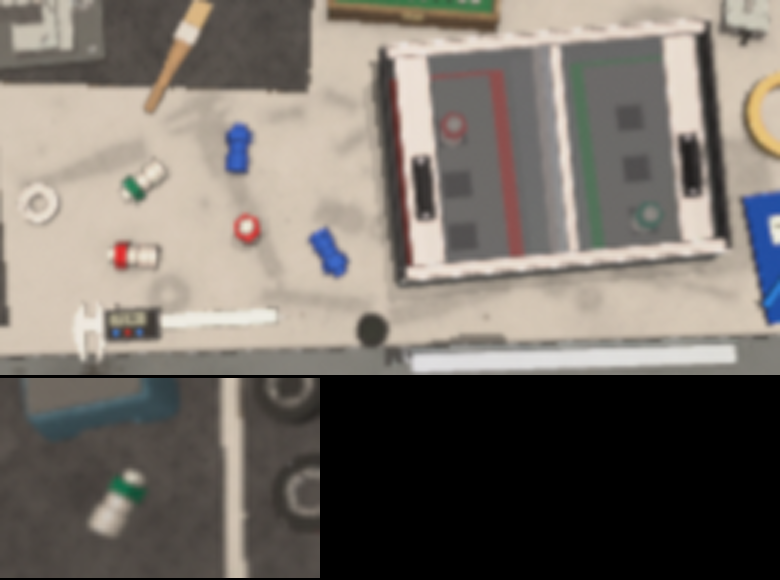

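View pics/sc.png

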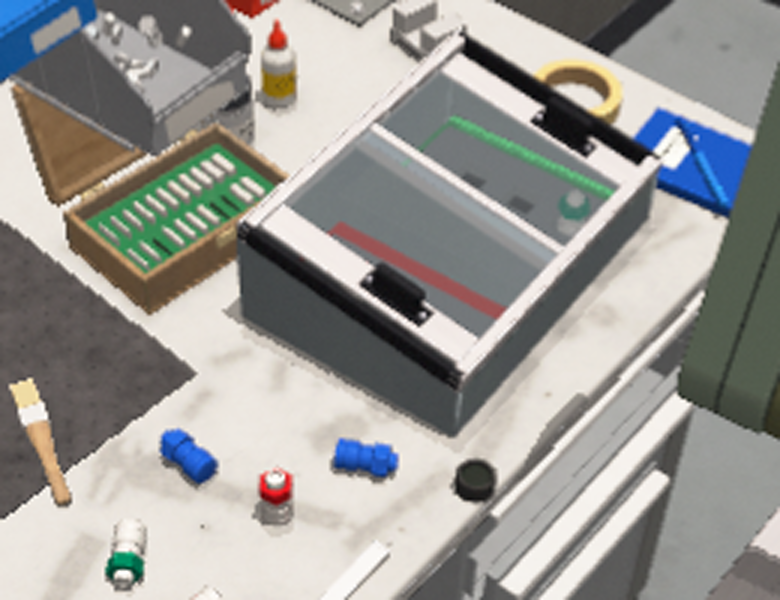

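```bash
cat > m.py <<'E'
import pickle; from h import *
from scipy.optimize import least_squares
T=pickle.load(open("top0.pkl","rb"));S=pickle.load(open("scene0.pkl","rb"))
tc=lambda X,Y:(190+X/3,130+Y/3); sc=lambda X,Y:(180+X/3,90+Y/3)
# cabinet corners: local xyz, cam, px
L=[((-.125,.18,.086),T,tc(404,281)),((-.125,-.18,.086),T,tc(729,250)),((.125,.18,.13),T,tc(383,47)),((.125,-.18,.13),T,tc(708,25)),
((-.125,.18,0),S,sc(452,433)),((-.125,.18,.086),S,sc(460,380)),((.125,.18,.13),S,sc(240,228)),((.125,.18,0),S,sc(243,308)),((.125,-.18,.13),S,sc(461,33)),((-.125,-.18,.086),S,sc(658,157))]
def W(p,l): c,s=np.cos(p[2]),np.sin(p[2]); return np.array([p[0]+c*l[0]-s*l[1],p[1]+s*l[0]+c*l[1],l[2]])
f=lambda p:np.concatenate([proj(d,W(p,l))-np.array(q) for l,d,q in L])
if __name__=="__main__":
    r=least_squares(f,[.5,-.1,0],loss="soft_l1"); p=r.x; print("cab",p,np.round(f(p).reshape(-1,2),1).tolist())
    def tri(a,b):
        A=[];B=[]
        for d,q in((T,a),(S,b)):
            o,v=ray(d,*q);v/=np.linalg.norm(v);M=np.eye(3)-np.outer(v,v);A.append(M);B.append(M@o)
        return np.linalg.lstsq(np.vstack(A),np.hstack(B),rcond=None)[0]
    c,s=np.cos(p[2]),np.sin(p[2])
    def loc(P): d=P[:2]-p[:2]; return np.round([c*d[0]+s*d[1],-s*d[0]+c*d[1],P[2]],4)
    for n,a,b in(("Lpull",tc(421,188),sc(400,284)),("Rpull",tc(690,163),sc(568,120)),("red1top",tc(247,222),sc(276,477)),("sgreen",tc(651,213),sc(574,192))):
        P=tri(a,b);print(n,P,loc(P))
    for n,z,*q in(("g2",.014,(125,193),(165,167)),("r2",.014,(108,255),(160,257)),("red1top",.056,(247,222)),("ring",.01,(39,203)),("loupe",.019,(372,329)),("sred",.06,(455,124)),("far",.014,(-370+90,0)),("gp2",.025,(637,168)),("gp3",.025,(629,117)),("rp2",.025,(456,185)),("rp1",.025,(461,236))):
        for x in q: P=atz(T,*tc(*x),z);print(n,np.round(P,4),loc(P))
    print(atz(T,20+120/4,190+(505-378)/4,.014))
E
python3 m.py
```

```text
cab [ 0.54550187 -0.12076172  0.05603802] [[-2.0, -0.2], [0.6, 0.7], [-1.6, -1.1], [0.6, -2.4], [1.2, 2.2], [0.4, -0.5], [-1.2, -2.8], [0.1, 2.7], [-0.2, -2.0], [2.5, 0.2]]
Lpull [0.50268519 0.02515137 0.1206317 ] [-0.0346  0.1481  0.1206]
Rpull [ 0.5236683  -0.26477801  0.11063395] [-0.0299 -0.1426  0.1106]
red1top [0.48435708 0.21347527 0.04579271] [-0.0423  0.3371  0.0458]
sgreen [ 0.48149583 -0.22801854  0.06409522] [-0.0699 -0.1035  0.0641]
g2 [0.5289 0.3537 0.014 ] [0.01   0.4747 0.014 ]
g2 [0.5577 0.3085 0.014 ] [0.0362 0.4279 0.014 ]
r2 [0.4586 0.3726 0.014 ] [-0.0591  0.4974  0.014 ]
r2 [0.4547 0.3143 0.014 ] [-0.0663  0.4395  0.014 ]
red1top [0.484  0.2136 0.056 ] [-0.0427  0.3373  0.056 ]
ring [0.5209 0.4517 0.01  ] [0.0075 0.573  0.01  ]
loupe [0.3669 0.0799 0.019 ] [-0.1671  0.2103  0.019 ]
sred [ 0.5872 -0.0183  0.06  ] [0.0474 0.1    0.06  ]
far [0.773  0.8311 0.014 ] [0.2804 0.9376 0.014 ]
gp2 [ 0.5394 -0.2248  0.025 ] [-0.0119 -0.1036  0.025 ]
gp3 [ 0.599  -0.2197  0.025 ] [ 0.0479 -0.1018  0.025 ]
rp2 [ 0.5255 -0.0193  0.025 ] [-0.0143  0.1024  0.025 ]
rp1 [ 0.4672 -0.0224  0.025 ] [-0.0726  0.1026  0.025 ]
[0.45125787 0.97301915 0.014     ]
```

```bash
cat >> h.py <<'E'
def to(x,y,z,a):
    s=st(); m=rot(s["orientation"]); a0=np.arctan2(m[1,0],m[0,0]); d=np.array([x,y,z])-s["position"]
    ax=np.array([[np.cos(a),np.sin(a),0],[np.sin(a),-np.cos(a),0],[0,0,-1]])
    print("turn",round(-((a-a0+np.pi)%(2*np.pi)-np.pi),3),"shift after turn",np.round(ax@d,4))
E
python3 -m creep '[[0.05,0,0,0,0.11],[0.05,0,0,0,0.11],[0.05,0.021,-0.031,0,0],[0.05,0.021,-0.031,0,0],[0.05,0.021,-0.031,0,0],[0.05,0.021,-0.031,0,0],[0.05,0.021,-0.031,0,0],[0.05,0.021,-0.031,0,0],[0.05,0.021,-0.031,0,0],[0.05,0.021,-0.031,0,0]]' 20
python3 -m creep '[[0.05,0.021,-0.031,0,0],[0.05,0.021,-0.031,0,0],[0.05,0.021,-0.031,0,0],[0.05,0.021,-0.031,0,0],[0.05,0.021,-0.031,0.005,0],[0.05,0.021,-0.031,0.005,0],[0.05,0.021,-0.031,0.01,0],[0.05,0.021,-0.031,0.01,0],[0.05,0.021,-0.031,0.01,0],[0.05,0,0,0,0]]'
python3 -c "
from h import *
to(.503,.025,.112,.056)"
```

```text
t: 0.93
position: [0.3108, -0.2943, 0.2131]
orientation: [-0.0, 1.0, 0.028, -0.0]
wrist_force: [1.6, -0.5, 0.4]
opening: 0.53
t: 1.77
position: [0.4839, -0.0018, 0.171]
orientation: [-0.002, 1.0, 0.031, -0.001]
wrist_force: [-1.0, 0.2, -0.6]
opening: 0.537
t 1.77 p [ 0.4839 -0.0018  0.171 ] x [ 0.998  0.062 -0.003] y [ 0.062 -0.998 -0.004] z [-0.003  0.003 -1.   ] F [-1.   0.2 -0.6] op 50.5 j [-0.18  0.05  1.8   0.    1.29  1.32]
turn 0.006 shift after turn [ 0.0205 -0.0257  0.059 ]
```

```bash
python3 -m creep '[[0.05,0.008,-0.01,0,0],[0.05,0.008,-0.01,0,0],[0.05,0,-0.003,0.01,0],[0.05,0,0,0.01,0],[0.05,0,0,0.01,0],[0.05,0,0,0,0],[0.05,0,0,0,0],[0.05,0,0,0,0],[0.05,0,0,0,0],[0.05,0,0,0,0]]'
python3 - <<'E'
from h import *
st();d=cam("scene");save(d,"pics/s1.png",(240,110,400,250),4)
d=cam("top");save(d,"pics/t1.png",(300,130,450,240),4)
a=cv2.imread("pics/s1.png");b=cv2.imread("pics/t1.png")
h=600;a=cv2.resize(a,(400,350));b=cv2.resize(b,(400,293));o=np.zeros((350,800,3),np.uint8);o[:,:400]=a;o[:293,400:]=b;cv2.imwrite("pics/st1.png",o)
E
```

```text
t: 2.6
position: [0.4987, 0.0163, 0.144]
orientation: [0.0, 1.0, 0.028, 0.001]
wrist_force: [-0.2, -0.2, -0.9]
opening: 0.534
t 2.6 p [0.4987 0.0163 0.144 ] x [0.998 0.055 0.001] y [ 0.055 -0.998  0.   ] z [ 0.001 -0.    -1.   ] F [-0.2 -0.2 -0.9] op 50.2 j [-0.14  0.12  1.8  -0.    1.23  1.37]
```

View pics/st1.png

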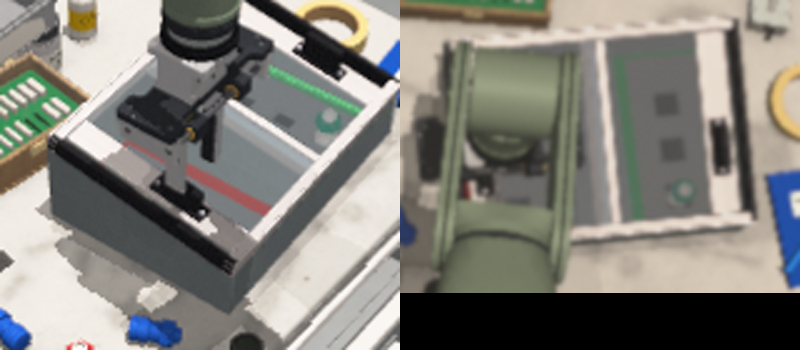

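```bash
python3 -m creep '[[0.05,0.004,-0.008,0,0],[0.05,0,0,0,0],[0.05,0,0,0.01,0],[0.05,0,0,0.01,0],[0.05,0,0,0.012,0],[0.05,0,0,0,0],[0.0,0,0,0,0],[0.0,0,0,0,0],[0.0,0,0,0,0],[0.0,0,0,0,0]]' 15
python3 -c "
from h import *
st()"
```

```text
t: 3.53
position: [0.5013, 0.0249, 0.1108]
orientation: [-0.0, 1.0, 0.028, -0.001]
wrist_force: [-0.1, 0.3, 0.2]
opening: 0.281
t 3.53 p [0.5013 0.0249 0.1108] x [ 0.998  0.056 -0.001] y [ 0.056 -0.998 -0.   ] z [-0.001 -0.    -1.   ] F [-0.1  0.3  0.2] op 26.5 j [-0.12  0.17  1.82 -0.    1.16  1.39]
```

```bash
python3 -m creep '[[0,0,0,0,0],[0,0,0,0,0],[0,0,0,0,0],[0,0,0,0,0],[0,0,0,0,0],[0,0,0.01,0,0],[0,0,0.02,0,0],[0,0,0.02,0,0],[0,0,0.02,0,0],[0,0,0.02,0,0]]' 15
python3 -c "
from h import *
st()"
```

```text
t: 4.37
position: [0.5074, -0.0656, 0.1113]
orientation: [-0.001, 1.0, 0.028, 0.001]
wrist_force: [3.0, 2.7, -3.6]
opening: 0.128
t 4.37 p [ 0.5074 -0.0656  0.1113] x [0.998 0.056 0.002] y [ 0.056 -0.998 -0.001] z [ 0.002  0.001 -1.   ] F [ 3.   2.7 -3.6] op 12.0 j [-0.3   0.18  1.8   0.    1.16  1.22]
```

```bash
python3 -m creep '[[0,0,0.015,0,0],[0,0,0.01,0,0],[0,0,0.006,0,0],[0,0,0.004,0,0],[0,0,0.003,0,0],[0,0,0.002,0,0],[0,0,0,0,0],[0,0,0,0,0],[0,0,0,0,0],[0,0,0,0,0]]' 15
python3 -c "
from h import *
st()"
```

```text
t: 5.2
position: [0.5097, -0.1027, 0.1113]
orientation: [-0.002, 1.0, 0.028, 0.001]
wrist_force: [4.9, 5.3, -3.4]
opening: 0.126
t 5.2 p [ 0.5097 -0.1027  0.1113] x [0.998 0.057 0.002] y [ 0.057 -0.998 -0.003] z [ 0.001  0.003 -1.   ] F [ 4.9  5.3 -3.4] op 11.9 j [-0.37  0.2   1.78  0.    1.17  1.15]
```

```bash
python3 -m creep '[[0,0,0.004,0,0],[0,0,0.002,0,0],[0,0,0,0,0],[0.05,0,0,0,0],[0.05,0,0,0,0],[0.05,0,0,0,0],[0.05,0,0,-0.03,0],[0.05,0,0,-0.03,0],[0.05,0,0,-0.02,0],[0.05,0,0,0,0]]' 15
python3 -c "
from h import *
st()"
```

```text
t: 6.03
position: [0.5124, -0.1127, 0.1971]
orientation: [0.003, 1.0, 0.028, 0.004]
wrist_force: [2.2, -0.1, 1.2]
opening: 0.527
t 6.03 p [ 0.5124 -0.1127  0.1971] x [0.998 0.056 0.008] y [ 0.056 -0.998  0.005] z [ 0.009 -0.005 -1.   ] F [ 2.2 -0.1  1.2] op 49.5 j [-0.38  0.11  1.69 -0.    1.33  1.13]
```

Run:
```python
from h import *
import pickle
to(.484,.2136,.12,.056)
T=cam("top");S=cam("scene");pickle.dump((T,S),open("s2.pkl","wb"))
save(T,"pics/a.png",(220,150,420,235),4)
save(S,"pics/b.png",(200,180,360,310),3)
a=cv2.imread("pics/a.png");b=cv2.imread("pics/b.png");print(a.shape,b.shape)
o=np.zeros((600,800,3),np.uint8);o[:340]=a;b2=b[:260];o[340:600,:480]=b[130:390];cv2.imwrite("pics/ab.png",o)
```

```text
t 6.03 p [ 0.5124 -0.1127  0.1971] x [0.998 0.056 0.008] y [ 0.056 -0.998  0.005] z [ 0.009 -0.005 -1.   ] F [ 2.2 -0.1  1.2] op 49.5 j [-0.38  0.11  1.69 -0.    1.33  1.13]
turn -0.0 shift after turn [-0.0101 -0.3273  0.0771]
(340, 800, 3) (390, 480, 3)
```

View pics/ab.png

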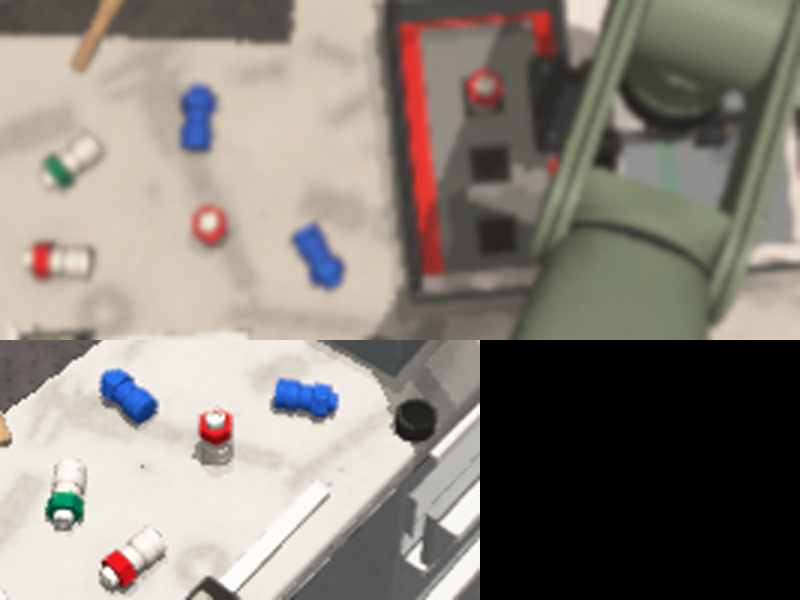

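Run:
```python
from h import *
import pickle
T,S=pickle.load(open("s2.pkl","rb"))
t=lambda X,Y:(220+X/4,150+Y/4)
for n,z,q in(("r1",.056,(210,222)),("p2",.025,(489,163)),("p1",.025,(497,237)),("p2",.007,(489,163)),("st",.063,(485,87)),("g2neck",.014,(48,180)),("g2body",.014,(100,144)),("r2neck",.014,(26,257)),("r2body",.014,(94,262)),("r2nut",.024,(42,260)),("g2nut",.024,(60,171))): print(n,np.round(atz(T,*t(*q),z),4))
s=lambda X,Y:(200+X/3,180+(Y-210)/3)
for n,z,q in(("r1",.056,(215,417)),("r2neck",.014,(106,577)),("r2body",.014,(158,540)),("g2neck",.014,(61,520)),("g2body",.014,(70,470))): print("S",n,np.round(atz(S,*s(*q),z),4))
```

```text
r1 [0.479  0.2132 0.056 ]
p2 [ 0.5286 -0.0203  0.025 ]
p1 [ 0.4652 -0.0243  0.025 ]
p2 [ 0.5324 -0.0217  0.007 ]
st [ 0.585  -0.0166  0.063 ]
g2neck [0.5266 0.3526 0.014 ]
g2body [0.5566 0.3085 0.014 ]
r2neck [0.4611 0.3709 0.014 ]
r2body [0.4553 0.3138 0.014 ]
r2nut [0.4565 0.3559 0.024 ]
g2nut [0.5319 0.341  0.024 ]
S r1 [0.478  0.2187 0.056 ]
S r2neck [0.4594 0.3726 0.014 ]
S r2body [0.4514 0.3201 0.014 ]
S g2neck [0.5261 0.3583 0.014 ]
S g2body [0.5563 0.3182 0.014 ]
```

```bash
python3 -m creep '[[0.05,-0.0014,-0.033,0,0],[0.05,-0.0014,-0.033,0,0],[0.05,-0.0014,-0.033,0,0],[0.05,-0.0014,-0.033,0,0],[0.05,-0.0014,-0.033,0,0],[0.05,-0.0014,-0.033,0.02,0],[0.05,-0.0014,-0.033,0.02,0],[0.05,-0.0014,-0.033,0.02,0],[0.05,-0.0014,-0.033,0.02,0],[0.05,-0.0014,-0.033,0.02,0]]' 20
python3 -m creep '[[0.05,0,0,0,0],[0.05,0,0,0,0],[0.05,0,0,0,0],[0.05,0,0,0,0],[0.05,0,0,0,0],[0.05,0,0,0,0],[0.05,0,0,0,0],[0.05,0,0,0,0],[0.05,0,0,0,0],[0.05,0,0,0,0]]' >/dev/null
python3 - <<'E'
from h import *
to(.480,.215,.033,.056)
d=cam("scene");save(d,"pics/c.png",(200,160,360,290),4)
E
```

```text
t: 6.97
position: [0.4746, 0.2185, 0.0884]
orientation: [0.001, 1.0, 0.028, -0.002]
wrist_force: [-0.3, -0.3, -0.1]
opening: 0.531
t 7.8 p [0.4772 0.2176 0.0917] x [0.998 0.055 0.   ] y [ 0.055 -0.998 -0.   ] z [ 0.  0. -1.] F [ 0.4  0.4 -0.7] op 50.0 j [0.26 0.24 1.78 0.   1.13 1.78]
turn -0.001 shift after turn [0.0026 0.0028 0.0587]
```

View pics/c.png

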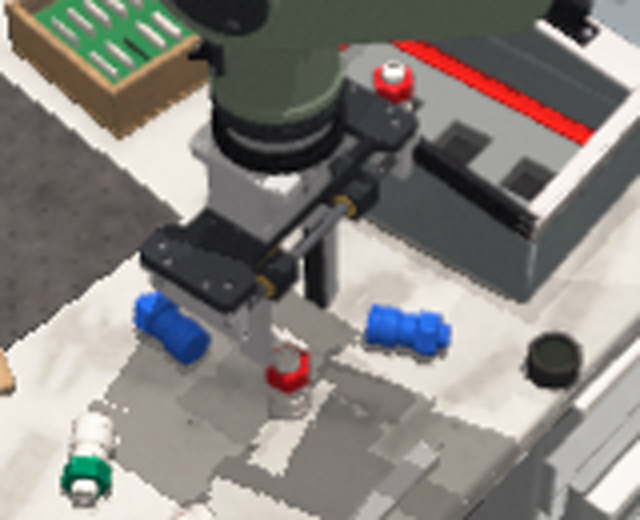

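```bash
python3 -m creep '[[0.05,0.0025,0.002,0.01,0],[0.05,0,0,0.02,0],[0.05,0,0,0.02,0],[0.05,0,0,0.009,0],[0.05,0,0,0,0],[0,0,0,0,0],[0,0,0,0,0],[0,0,0,0,0],[0,0,0,0,0],[0,0,0,0,0]]' 25
python3 -m creep '[[0,0,0,0,0],[0,0,0,0,0],[0,0,0,0,0],[0,0,0,-0.02,0],[0,0,0,-0.03,0],[0,0,0,-0.03,0],[0,0,0,-0.03,0],[0,0,0,-0.01,0],[0,0,0,0,0],[0,0,0,0,0]]' 25
python3 - <<'E'
from h import *
to(.530,-.0205,.157,.056)
E
```

```text
t: 8.68
position: [0.4807, 0.2163, 0.0336]
orientation: [-0.0, 1.0, 0.028, 0.001]
wrist_force: [-0.1, 0.4, 2.5]
opening: 0.294
t: 9.52
position: [0.4791, 0.2157, 0.1515]
orientation: [0.0, 1.0, 0.028, -0.0]
wrist_force: [0.4, 0.8, -0.9]
opening: 0.29
t 9.52 p [0.4791 0.2157 0.1515] x [ 0.998  0.056 -0.001] y [ 0.056 -0.998  0.   ] z [-0.001 -0.    -1.   ] F [ 0.4  0.8 -0.9] op 27.2 j [ 0.26  0.16  1.73 -0.    1.25  1.77]
turn -0.0 shift after turn [ 0.0376  0.2387 -0.0055]
```

```bash
python3 -m creep '[[0,0.0038,0.024,0,0],[0,0.0038,0.024,0,0],[0,0.0038,0.024,0,0],[0,0.0038,0.024,0,0],[0,0.0038,0.024,0,0],[0,0.0038,0.024,0,0],[0,0.0038,0.024,0,0],[0,0.0038,0.024,0,0],[0,0.0038,0.024,0,0],[0,0.0034,0.023,0,0]]' 25
python3 -m creep '[[0,0,0,0,0],[0,0,0,0,0],[0,0,0,0,0],[0,0,0,0.02,0],[0,0,0,0.02,0],[0,0,0,0.02,0],[0,0,0,0.01,0],[0,0,0,0,0],[0,0,0,0,0],[0,0,0,0,0]]' 25
python3 - <<'E'
from h import *
to(.530,-.0205,.0396,.056)
d=cam("scene");save(d,"pics/d.png",(250,110,370,210),5)
E
```

```text
t: 10.35
position: [0.5283, -0.0215, 0.1488]
orientation: [-0.001, 1.0, 0.028, -0.003]
wrist_force: [0.9, 0.4, -0.8]
opening: 0.291
t: 11.18
position: [0.5313, -0.0202, 0.0834]
orientation: [0.0, 1.0, 0.028, 0.001]
wrist_force: [0.5, 0.0, 0.1]
opening: 0.291
t 11.18 p [ 0.5313 -0.0202  0.0834] x [0.998 0.057 0.002] y [ 0.057 -0.998  0.   ] z [ 0.002 -0.    -1.   ] F [0.5 0.  0.1] op 27.3 j [-0.2   0.26  1.77  0.    1.11  1.31]
turn 0.001 shift after turn [-0.0013  0.0002  0.0438]
```

View pics/d.png

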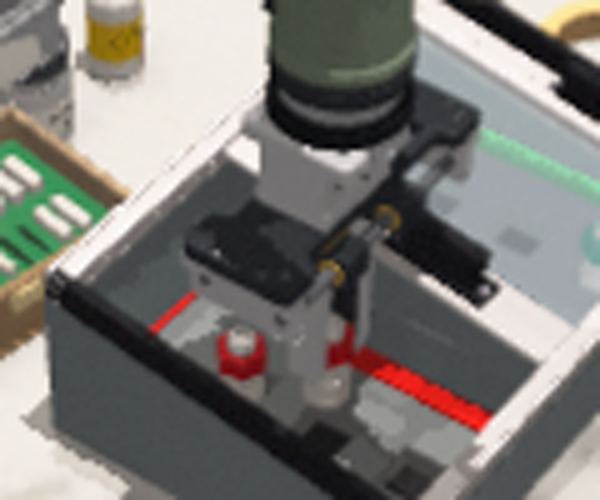

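```bash
python3 -m creep '[[0,0,0,0.015,0],[0,0,0,0.012,0],[0,0,0,0.006,0],[0,0,0,0,0],[0,0,0,0,0],[0,0,0,0,0],[0,0,0,0,0],[0,0,0,0,0],[0,0,0,0,0],[0,0,0,0,0]]' 25
python3 -m creep '[[0,0,0,0.003,0],[0,0,0,0.003,0],[0,0,0,0.002,0],[0,0,0,0,0],[0,0,0,0,0],[0,0,0,0,0],[0,0,0,0,0],[0,0,0,0,0],[0,0,0,0,0],[0,0,0,0,0]]' 25
```

```text
t: 12.07
position: [0.5308, -0.0206, 0.0498]
orientation: [0.0, 1.0, 0.028, 0.0]
wrist_force: [0.5, 0.1, 0.3]
opening: 0.291
t: 12.9
position: [0.5308, -0.0207, 0.0417]
orientation: [0.0, 1.0, 0.028, 0.0]
wrist_force: [-1.6, 0.5, 5.7]
opening: 0.289
```

```bash
python3 -m creep '[[0.05,0,0,0,0],[0.05,0,0,0,0],[0.05,0,0,0,0],[0.05,0,0,-0.02,0],[0.05,0,0,-0.04,0],[0.05,0,0,-0.04,0],[0.05,0,0,-0.02,0],[0.05,0,-0.02,0,0],[0.05,0,-0.04,0,0],[0.05,0,-0.04,0,0]]' 3
python3 -m creep '[[0.05,0,-0.03,0,-0.12],[0.05,0,-0.03,0,-0.12],[0.05,0,-0.03,0,-0.12],[0.05,0,-0.03,0,-0.12],[0.05,0,-0.03,0,-0.12],[0.05,0,-0.02,0,-0.12],[0.05,0,-0.02,0,-0.12],[0.05,0,0,0,-0.12],[0.05,0,0,0,-0.12],[0.05,0,0,0,-0.12]]' 3
python3 - <<'E'
from h import *
to(.4595,.362,.10,1.447)
import pickle
T=cam("top");S=cam("scene");pickle.dump((T,S),open("s3.pkl","wb"))
save(T,"pics/a.png",(220,150,420,235),4)
save(S,"pics/b.png",(200,130,360,310),3)
a=cv2.imread("pics/a.png");b=cv2.imread("pics/b.png")
o=np.zeros((600,800,3),np.uint8);o[:260]=a[60:320];o[260:600,:480]=b[200:540];cv2.imwrite("pics/ab2.png",o)
E
```

```text
t: 13.73
position: [0.5253, 0.0795, 0.1616]
orientation: [-0.0, 1.0, 0.026, 0.001]
wrist_force: [0.5, 0.7, 0.4]
opening: 0.533
t: 14.57
position: [0.4548, 0.2513, 0.1605]
orientation: [-0.0, 0.807, 0.59, -0.001]
wrist_force: [-0.6, 0.1, -0.7]
opening: 0.533
t 14.57 p [0.4548 0.2513 0.1605] x [ 0.303  0.953 -0.   ] y [ 0.953 -0.303 -0.001] z [-0.001  0.    -1.   ] F [-0.6  0.1 -0.7] op 50.1 j [0.34 0.14 1.73 0.   1.27 0.65]
turn -0.184 shift after turn [ 0.1104 -0.009   0.0605]
```

View pics/ab2.png

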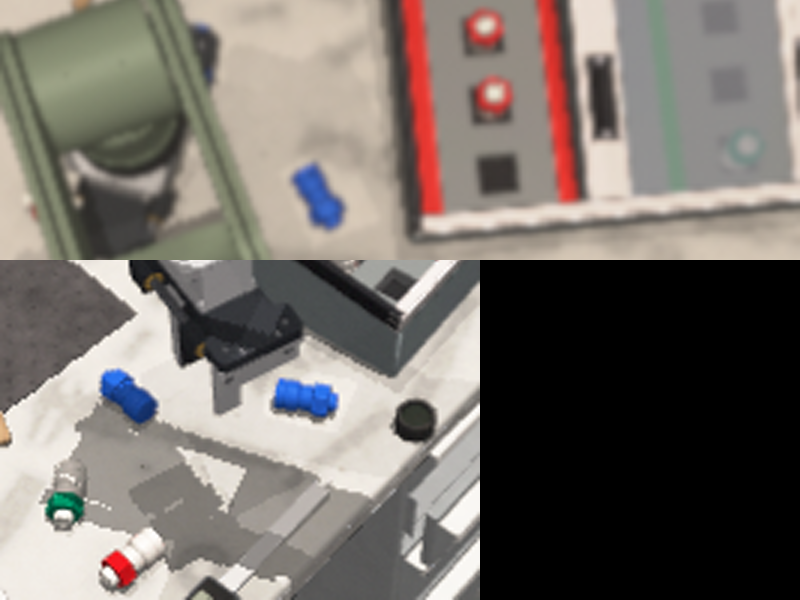

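The middle red pocket now holds red_1, at (493,95). red_2 has not moved, at scene (130,560). Going on to red_2.

```bash
python3 -m creep '[[0.05,0,0,0,-0.092],[0.05,0,0,0,-0.092],[0.05,0.018,-0.0015,0,0],[0.05,0.018,-0.0015,0,0],[0.05,0.018,-0.0015,0.01,0],[0.05,0.018,-0.0015,0.02,0],[0.05,0.018,-0.0015,0.02,0],[0.05,0.018,-0.0015,0.01,0],[0.05,0,0,0,0],[0.05,0,0,0,0]]' 3
python3 -m creep '[[0.05,0,0,0,0],[0.05,0,0,0,0],[0.05,0,0,0,0],[0.05,0,0,0.02,0],[0.05,0,0,0.015,0],[0.05,0,0,0,0],[0.05,0,0,0,0],[0.05,0,0,0,0],[0.05,0,0,0,0],[0.05,0,0,0,0]]' 3
python3 - <<'E'
from h import *
to(.4595,.362,.012,1.447)
d=cam("scene");save(d,"pics/e.png",(190,210,310,300),5)
E
```

```text
t: 15.5
position: [0.46, 0.3589, 0.1001]
orientation: [-0.0, 0.752, 0.659, -0.001]
wrist_force: [1.7, 0.1, 1.1]
opening: 0.533
t: 16.33
position: [0.4618, 0.3595, 0.0678]
orientation: [0.0, 0.752, 0.659, 0.001]
wrist_force: [-0.3, 0.7, -0.1]
opening: 0.531
t 16.33 p [0.4618 0.3595 0.0678] x [0.131 0.991 0.001] y [ 0.991 -0.131  0.002] z [ 0.002  0.001 -1.   ] F [-0.3  0.7 -0.1] op 49.9 j [0.51 0.38 1.64 0.   1.12 0.64]
turn -0.007 shift after turn [ 0.0022 -0.0026  0.0558]
```

View pics/e.png

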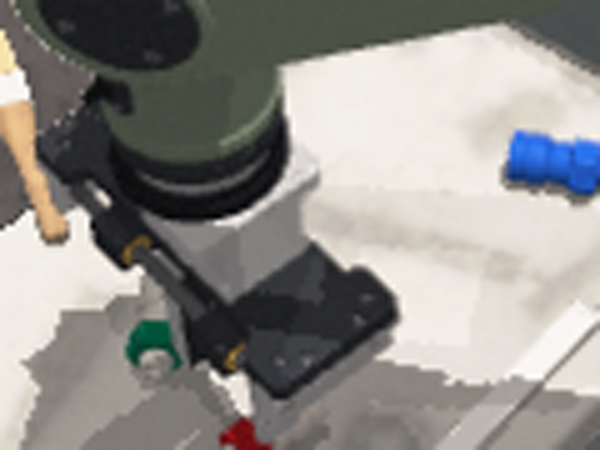

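```bash
python3 -m creep '[[0.05,0.002,-0.002,0.015,0],[0.05,0,0,0.02,0],[0.05,0,0,0.015,0],[0.05,0,0,0.006,0],[0.05,0,0,0,0],[0.0,0,0,0,0],[0.0,0,0,0,0],[0,0,0,0,0],[0,0,0,0,0],[0,0,0,0,0]]' 3
python3 -m creep '[[0,0,0,0,0],[0,0,0,0,0],[0,0,0,0,0],[0,0,0,-0.03,0],[0,0,0,-0.03,0],[0,0,0,-0.02,0],[0,0,0,0,0],[0,0,0,0,0],[0,0,0,0,0],[0,0,0,0,0]]' 3
python3 - <<'E'
from h import *
st()
d=cam("scene");save(d,"pics/f.png",(190,210,310,300),5)
E
```

```text
t: 17.22
position: [0.4599, 0.3618, 0.0115]
orientation: [0.0, 0.752, 0.659, 0.001]
wrist_force: [-0.6, -0.1, 2.5]
opening: 0.322
t: 18.05
position: [0.4573, 0.3602, 0.0878]
orientation: [-0.0, 0.752, 0.659, -0.002]
wrist_force: [0.8, -0.4, -1.3]
opening: 0.317
t 18.05 p [0.4573 0.3602 0.0878] x [ 0.131  0.991 -0.003] y [ 0.991 -0.131 -0.004] z [-0.004 -0.002 -1.   ] F [ 0.8 -0.4 -1.3] op 29.8 j [ 0.52  0.36  1.63 -0.    1.16  0.65]
```

View pics/f.png

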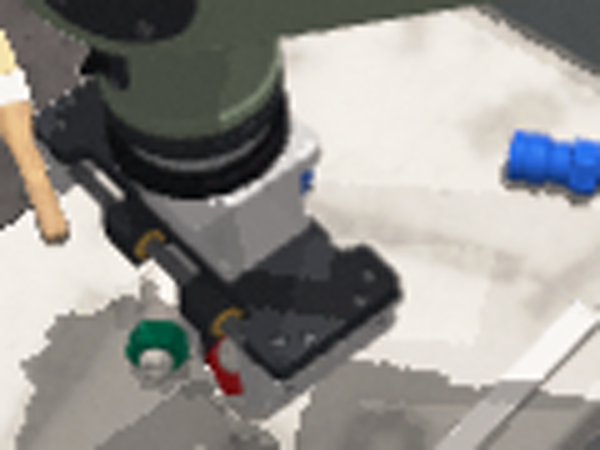

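```bash
cat >> h.py <<'E'
def asc(d,u,v,w=16,h=12):
    f=d["frame"].astype(int)
    for y in range(int(v)-h,int(v)+h):
        s=""
        for x in range(int(u)-w,int(u)+w):
            r,g,b=f[y,x]; m=(r+g+b)/3
            s+= "R" if r-max(g,b)>40 else "G" if g-r>25 and g-b>10 else "B" if b-r>40 else "#" if m<60 else "+" if m<110 else "-" if m<165 else "." if m<205 else " "
        print("%3d|"%y+s+"|")
E
python3 -m creep '[[0,0,0,-0.04,0],[0,0,0,-0.04,0],[0,0,0,0,0],[0,0,0,0,0],[0,0,0,0,0.12],[0,0,0,0,0.12],[0,0,0,0,0.12],[0,0,0,0,0.12],[0,0,0,0,0.12],[0,0,0,0,0.12]]' 3
python3 - <<'E'
from h import *
s=st();d=cam("scene");p=np.array(s["position"]);u=proj(d,p);print(u);asc(d,u[0],u[1]+6,30,22)
E
```

```text
t: 18.93
position: [0.4573, 0.3602, 0.167]
orientation: [0.0, 0.937, 0.349, -0.003]
wrist_force: [-0.8, 0.3, 0.0]
opening: 0.307
t 18.93 p [0.4573 0.3602 0.167 ] x [ 0.756  0.655 -0.006] y [ 0.655 -0.756 -0.001] z [-0.005 -0.003 -1.   ] F [-0.8  0.3  0. ] op 28.8 j [ 0.52  0.27  1.57 -0.    1.31  1.38]
[234.02631522 263.32166126]
247|       -###########################+-+++##BBBBBB-           |
248|       .#++########################++++++#BBBBB-.           |
249|        #+##########################+++++#BBBB-.            |
250|      .-+#############################++##BB--....          |
251|     -++#################################++--........       |
252|    .+################################++-+-.............    |
253|    -##################################+..................  |
254|    -#################################++.. ...............  |
255|    +##################################+.      ...........  |
256|    +###++#######################+++###+.         ........  |
257|    ####+-+######################+++##++            ......  |
258|    ####++#######################++###
[... 1435 characters left out ...]
GGG-----------------------------       |
281|-----------+GG-....-GGGG----------------------------------- |
282|------------+G---.--+GG+------------------------------------|
283|-------------+-+----GG++------ - ---------------------------|
284|--------------------+------------       --------------------|
285|---------------+--+++------------            ---------------|
286|-----------------++--------------                 ----------|
287|---------------------------------                -----------|
288|---------------------------------                -----------|
289|---------------------------------               ------------|
290|--------------------------------.   ..   ...   .++----------|
```

```bash
python3 -m creep '[[0,0,0,0,0.12],[0,0,0,0,0.12],[0,0,0,0,0.12],[0,0,0,0,0.12],[0,0,0,0,0.12],[0,0,0,0,0.12],[0,0,0,0,0.12],[0,0,0,0,0.12],[0,0,0,0,0.12],[0,0,0,0,0.12]]' 3
python3 - <<'E'
from h import *
s=st();d=cam("scene");p=np.array(s["position"]);u=proj(d,p);print(u);asc(d,u[0],u[1]+6,30,22)
E
```

```text
t: 19.82
position: [0.4577, 0.3604, 0.1677]
orientation: [0.002, 0.971, -0.239, -0.002]
wrist_force: [0.1, 0.5, -0.6]
opening: 0.307
t 19.82 p [0.4577 0.3604 0.1677] x [ 0.885 -0.465 -0.003] y [-0.465 -0.885  0.004] z [-0.004 -0.002 -1.   ] F [ 0.1  0.5 -0.6] op 28.8 j [ 0.52  0.27  1.57 -0.    1.31  2.57]
[233.81566875 263.11687213]
247|+        --++##########+-..    ....##+-+++BBBBBBB-          |
248|+     --+++++##########+.      ....##+---+BBBBBB-.          |
249|-  --++++++++###########-      ....+#+----+BBBB-.           |
250|--+++++++++#+###########-      ....+#+---++BB--....         |
251|++++++++#+---+##########-     .....+##----++--........      |
252|-++++#+-.    +#######++-      .....-##------.............   |
253|++++-         ####+++++-      ......##------............... |
254|+-            ---+++--++      ......##+----................ |
255|-                +----++       .....##+----.   ............ |
256|-                -+---++.          .+#+----.       ........ |
257|+                .+----+-   R.----R--#+----.         ...... |
258|                 .+------  -+-----
[... 1439 characters left out ...]
GGGG-----------------------------      |
281|------------+GG--.---GGGG+----------------------------------|
282|-------------+G------+GG- ----------------------------------|
283|-------------++++----GG++-----------------------------------|
284|-------------++-----+++++-----------------------------------|
285|--------------+++--++++++--------.   -----------------------|
286|---------------+++++++----------      ----------------------|
287|---------------+++++++----------       ---------------------|
288|-------------------++-----------       ---------------------|
289|---------------------------------      ---------------------|
290|---------------------------------      ---------------------|
```

```bash
python3 -m creep '[[0,0,0,0,-0.108],[0,0,0,0,-0.108],[0,0,0,0,-0.108],[0,0,0,0,-0.108],[0,0,0,0,-0.108],[0,-0.0005,0.025,0,0],[0,-0.0005,0.025,0,0],[0,-0.0005,0.025,0,0],[0,-0.0005,0.025,0,0],[0,-0.0005,0.025,0,0]]' 12
python3 -m creep '[[0,-0.0006,0.026,0,0],[0,-0.0006,0.026,0,0],[0,-0.0006,0.026,0,0],[0,-0.0006,0.026,0,0],[0,-0.0006,0.026,0,0],[0,-0.0006,0.026,0,0],[0,-0.0006,0.026,0,0],[0,-0.0006,0.026,0,0],[0,-0.0006,0.026,0,0],[0,-0.0006,0.025,0,0]]' 12
python3 -m creep '[[0,0,0,0,0],[0,0,0,0,0],[0,0,0,0.02,0],[0,0,0,0.02,0],[0,0,0,0.01,0],[0,0,0,0,0],[0,0,0,0,0],[0,0,0,0,0],[0,0,0,0,0],[0,0,0,0,0]]' 12
python3 - <<'E'
from h import *
to(.471,-.024,.075,.056);d=cam("scene");save(d,"pics/g.png",(270,130,390,220),5)
E
```

```text
t: 20.7
position: [0.4627, 0.2349, 0.1685]
orientation: [0.001, 0.999, 0.032, -0.002]
wrist_force: [0.3, 0.1, -0.3]
opening: 0.301
t: 21.53
position: [0.4722, -0.0236, 0.1687]
orientation: [-0.0, 0.999, 0.032, -0.002]
wrist_force: [1.2, 0.4, -1.7]
opening: 0.306
t: 22.37
position: [0.4745, -0.0225, 0.1216]
orientation: [0.0, 1.0, 0.03, 0.001]
wrist_force: [0.2, 0.2, -0.2]
opening: 0.3
t 22.37 p [ 0.4745 -0.0225  0.1216] x [0.998 0.06  0.002] y [ 0.06  -0.998  0.001] z [ 0.002 -0.    -1.   ] F [ 0.2  0.2 -0.2] op 28.2 j [-0.23  0.09  1.88  0.    1.17  1.28]
turn 0.004 shift after turn [-0.0036  0.0013  0.0466]
```

View pics/g.png

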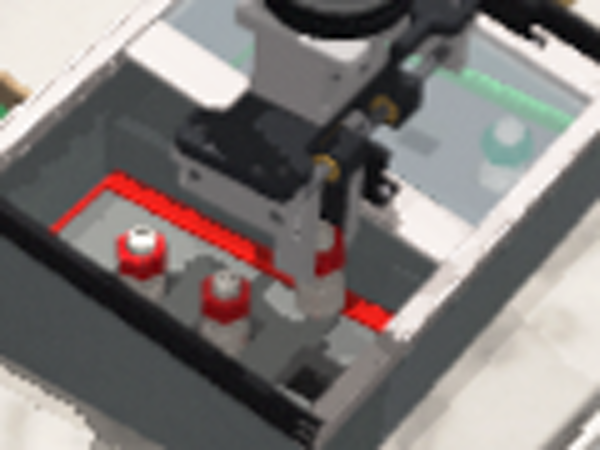

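```bash
python3 -m creep '[[0,-0.0035,0.001,0.01,0],[0,0,0,0.02,0],[0,0,0,0.02,0],[0,0,0,0.01,0],[0,0,0,0.004,0],[0,0,0,0,0],[0,0,0,0,0],[0,0,0,0,0],[0,0,0,0,0],[0,0,0,0,0]]' 12
python3 -m creep '[[0,0,0,0.003,0],[0,0,0,0.003,0],[0,0,0,0.002,0],[0,0,0,0.002,0],[0,0,0,0,0],[0,0,0,0,0],[0,0,0,0,0],[0,0,0,0,0],[0,0,0,0,0],[0,0,0,0,0]]' 12
```

```text
t: 23.25
position: [0.4723, -0.0243, 0.0578]
orientation: [0.001, 1.0, 0.03, 0.002]
wrist_force: [4.3, -1.2, 5.5]
opening: 0.294
t: 24.08
position: [0.4767, -0.0246, 0.0499]
orientation: [0.001, 1.0, 0.03, 0.007]
wrist_force: [8.5, 1.7, 7.5]
opening: 0.29
```

```bash
python3 -m creep '[[0,0,0,-0.02,0],[0,0,0,-0.01,0],[0,0.003,0,0,0],[0,0,0,0,0],[0,0,0,0,0],[0,0,0,0,0],[0,0,0,0,0],[0,0,0,0,0],[0,0,0,0,0],[0,0,0,0,0]]' 12
python3 - <<'E'
from h import *
s=st();d=cam("scene");u=proj(d,s["position"]);print(u);asc(d,u[0],u[1]+10,26,22)
E
```

```text
t: 24.92
position: [0.4729, -0.0235, 0.0762]
orientation: [-0.0, 1.0, 0.03, -0.0]
wrist_force: [0.6, 0.7, -0.5]
opening: 0.286
t 24.92 p [ 0.4729 -0.0235  0.0762] x [ 0.998  0.06  -0.001] y [ 0.06  -0.998 -0.   ] z [-0.001  0.    -1.   ] F [ 0.6  0.7 -0.5] op 26.8 j [-0.23  0.16  1.91 -0.    1.07  1.28]
[332.27733386 191.12947518]
179|--++++-+++++#############+++#####+++++++++++++-.    |
180|------++-+-++###########++++#####+++++++++++++++-.  |
181|------+------++########+++++#####++++++++++++++++-. |
182|-----+-++-----+++#####++++++#####++++++++++++++++++-|
183|----++++-+----+-+++##+++++++#####++++++++++++++++++-|
184|----+++-----+---++++++---+++#####++++++++++++++++++.|
185|---++RR---++-----+++------++RR###+++++++++++++++++- |
186|--++RRR-..--++--+++++-----++RRR#+++++++++++++++++.  |
187|++++RRR-..-+RR+-+++++----+++RRR#++++++++++++++++.   |
188|++++RRR----+RR+++-++++-++++RRRR#+++++++++++++++-    |
189|++++RRRR--+RRR++++++-++++++RRRR#++RRR+++++++++-     |
190|++++RRRRRRRRRR++++++---+-++RRRR#+RRRRRR++++++-      |
191|++++RRRRRRRRRR++++++++--+++RRRRRRRRRRRRRR+++-      -|
192|++++RRRRR
[... 1084 characters left out ...]
...|
211|+++++++++++++###########+--------++++++++++++++--...|
212|++++++++++++++###########++-----++++++++++++++-.....|
213|++++++++++++++++###########+----+++++++++++++-......|
214|+++++++++++++++++###########++-+++++++++++++-.......|
215|++++++++++++++++++##########+-+++++++++++++-........|
216|++++++++++++++++++++#######+-+++++++++++++-........ |
217|+++++++++++++++++++++######++++++++++++++-......... |
218|++++++++++++++++++++++++##+++++++++++++++.......... |
219|+++++++++++++++++++++++++#++++++++++++++..........  |
220|++++++++++++++++++++++++++++++++++++++++-........   |
221|+++++++++++++++++++++++++++++++++++++++---......    |
222|++++++++++++++++++++++++++++++++++++++-----....     |
```

Run:
```python
from h import *
import pickle
T,S=pickle.load(open("s3.pkl","rb"))
f=T["frame"].astype(int);g=cv2.cvtColor(T["frame"],cv2.COLOR_RGB2GRAY).astype(float)
t=lambda X,Y:(220+X/4,150+Y/4)
print("r1",atz(T,*t(494,152),.064),"stored",atz(T,*t(486,83),.064))
asc(T,344,207,14,14)
def dark(cu,cv,r=9):
    y,x=np.mgrid[cv-r:cv+r+1,cu-r:cu+r+1]; w=np.clip(75-g[cv-r:cv+r+1,cu-r:cu+r+1],0,30); print((x*w).sum()/w.sum(),(y*w).sum()/w.sum()); return (x*w).sum()/w.sum(),(y*w).sum()/w.sum()
c=dark(344,208)
for z in(.008,.026): print(atz(T,*c,z))
T2,_=pickle.load(open("s2.pkl","rb"));g=cv2.cvtColor(T2["frame"],cv2.COLOR_RGB2GRAY).astype(float)
for q in((344,209),(342,190)):
  c=dark(*q)
  for z in(.008,.026): print(atz(T2,*c,z))
```

```text
r1 [ 0.52951121 -0.02160753  0.064     ] stored [ 0.58819095 -0.0174935   0.064     ]
193|--------++++-RRR++---------R|
194|--------++++++++++---------R|
195|--------++++++++++---------R|
196|---------------------------R|
197|---------------------------R|
198|---------------------------R|
199|----------------------------|
200|----------------------------|
201|----------------------------|
202|----------------------------|
203|--------------+++++---------|
204|---------++++++++++---------|
205|---------+++######+---------|
206|---------++#######++--------|
207|---------++#######++--------|
208|R--------++#######++--------|
209|R--------++#######++--------|
210|R---------+#######++--------|
211|R---------+#######++--------|
212|R---------++++++++++--------|
213|R---------++++++------------|
214|R---------------------------|
215|R---------------------------|
216|R-----------------------....|
217|R------------...........    |
218|R..... ......               |
219|.                        ...|
220|              .......   ...-|
343.94305435720446 208.21052631578948
[ 0.47167882 -0.02480806  0.008     ]
[ 0.46857276 -0.02331576  0.026     ]
343.7024164184045 208.66865276398545
[ 0.47013087 -0.02392626  0.008     ]
[ 0.46704224 -0.02244389  0.026     ]
341.9376979936642 190.3035902851109
[ 0.53374459 -0.0206293   0.008     ]
[ 0.52993955 -0.01918407  0.026     ]
```

```bash
python3 -m creep '[[0,-0.0015,0,0.01,0],[0,0,0,0.008,0],[0,0,0,0.004,0],[0,0,0,0,0],[0,0,0,0,0],[0,0,0,0,0],[0,0,0,0,0],[0,0,0,0,0],[0,0,0,0,0],[0,0,0,0,0]]' 3
python3 -m creep '[[0,0,0,0.002,0],[0,0,0,0.002,0],[0,0,0,0.002,0],[0,0,0,0,0],[0,0,0,0,0],[0,0,0,0,0],[0,0,0,0,0],[0,0,0,0,0],[0,0,0,0,0],[0,0,0,0,0]]' 3
```

```text
t: 25.8
position: [0.4718, -0.0236, 0.0546]
orientation: [0.0, 1.0, 0.03, 0.0]
wrist_force: [-0.1, -0.2, 0.2]
opening: 0.284
t: 26.63
position: [0.4718, -0.0238, 0.0486]
orientation: [0.0, 1.0, 0.03, 0.0]
wrist_force: [2.7, 0.0, 2.5]
opening: 0.287
```

```bash
python3 -m creep '[[0,0,0,0.002,0],[0,0,0,0.002,0],[0,0.0,0,0.002,0],[0,0,0,0,0],[0,0,0,0,0],[0,0,0,0,0],[0,0,0,0,0],[0,0,0,0,0],[0,0,0,0,0],[0,0,0,0,0]]' 3
python3 - <<'E'
from h import *
s=st();d=cam("scene");u=proj(d,s["position"]);save(d,"pics/i.png",(290,140,390,215),6)
E
```

```text
t: 27.47
position: [0.4712, -0.0236, 0.0422]
orientation: [-0.0, 1.0, 0.03, -0.0]
wrist_force: [2.6, 0.0, -0.1]
opening: 0.288
t 27.47 p [ 0.4712 -0.0236  0.0422] x [ 0.998  0.06  -0.001] y [ 0.06  -0.998 -0.   ] z [-0.001  0.    -1.   ] F [ 2.6  0.  -0.1] op 27.1 j [-0.23  0.21  1.93 -0.    1.    1.28]
```

View pics/i.png

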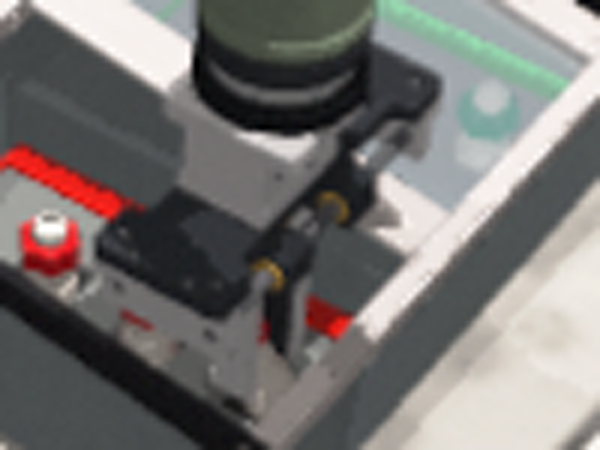

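```bash
python3 -m creep '[[0,0,0,0,0],[0,0,0,-0.02,0],[0,0,0,-0.03,0],[0,0,0,-0.03,0],[0,0,0,-0.02,0],[0,0,0,0,0.1],[0,0,0,0,0.1],[0,0,0,0,0.1],[0,0,0,0,0.1],[0,0,0,0,0.1]]' 5
python3 - <<'E'
from h import *
s=st();d=cam("scene");u=proj(d,s["position"]);print(u);asc(d,u[0],u[1]+8,26,22)
E
```

```text
t: 28.35
position: [0.4695, -0.0231, 0.1412]
orientation: [-0.0, 0.975, -0.221, -0.002]
wrist_force: [0.1, -0.0, -0.8]
opening: 0.287
t 28.35 p [ 0.4695 -0.0231  0.1412] x [ 0.903 -0.431 -0.005] y [-0.431 -0.903  0.001] z [-0.005  0.001 -1.   ] F [ 0.1 -0.  -0.8] op 27.0 j [-0.23  0.06  1.86 -0.    1.22  1.78]
[334.56216341 175.09238393]
161|++++++---++++++++++++++++##########+--++-.....---...|
162|++++++--+++++++++++++---+##########--+++-...........|
163|++++++---+++++++++++++--++#########+-+++............|
164|++++++---++++++++++++-----++######++-+-.............|
165|++++++-++++++++++++++---++--+#####+--++-..-.........|
166|++++++-++++++++++++++--++--+RR####+--+##+- .........|
167|+++++++++++++++++++++--++++RRRR###+--++-#+. .-......|
168|+++++++++++++++++++++--++RRRRRR###+--++-+-    ......|
169|+++++++++++++++++++++--++RRRRRR###+-++#+-      .-...|
170|++++++++++++++++++++++-++RRRRRR###+--+#-         ...|
171|R++++++++++++++++++++--++RRRRRR###+---+.           .|
172|RR+++++++++++++++++++--++RRRR+####+----.            |
173|RRRR+++++++++++++++++--+++----+###------.           |
174|RR
[... 1091 characters left out ...]
+++|
193|++++RRRRRRR++++++++++------++++RRRRRRRRRR      -++++|
194|++++++RRR++++++++++++-------+++++RRRRRRR      .+++++|
195|+++-+----+-++++++++++-------+++++++RRRRR      -+++++|
196|##+-+-----++++++++++++-------++++++++RR--  ..-++++++|
197|##++------++#++++++++++------++++++++-+--.. -+++++++|
198|####+-----++++++++++++++-----+++++++--------++++++++|
199|#####++---+++++++++++++++--++++++++-----+-++++++++++|
200|######++-+++++++++++++++++++++++++-------+++++++++++|
201|########+++++++++++++++++++++++++--------+++++++++++|
202|##########+++++++++++++++++++++---------++++++++++++|
203|###########+++++++++++##++++++++-------+++++++++++++|
204|+###########+++++++++#####+++++-------+++++++++++++-|
```

```bash
python3 -m creep '[[0,0,0,-0.02,-0.1],[0,0,0,0,-0.1],[0,0,0,0,-0.1],[0,0,0,0,-0.1],[0,0,0,0,-0.1],[0,0.0024,-0.024,0,0],[0,0.0024,-0.024,0,0],[0,0.0024,-0.024,0,0],[0,0.0024,-0.024,0,0],[0,0.0024,-0.024,0,0]]' 5
python3 -m creep '[[0,0.0024,-0.024,0,0],[0,0.0024,-0.024,0,0],[0,0.0024,-0.024,0,0],[0,0.0024,-0.024,0,0],[0,0.0024,-0.021,0.02,0],[0,0,0,0.03,0],[0,0,0,0.03,0],[0,0,0,0.02,0],[0,0,0,0,0],[0,0,0,0,0]]' 5
python3 - <<'E'
from h import *
s=st();d=cam("scene");u=proj(d,s["position"]);print(u);asc(d,u[0],u[1]+8,22,22)
E
```

```text
t: 29.23
position: [0.4746, 0.0979, 0.1613]
orientation: [0.0, 1.0, 0.031, -0.002]
wrist_force: [0.2, -0.0, -0.7]
opening: 0.286
t: 30.07
position: [0.479, 0.2138, 0.0606]
orientation: [0.001, 1.0, 0.031, -0.003]
wrist_force: [0.1, -0.0, -0.5]
opening: 0.285
t 30.07 p [0.479  0.2138 0.0606] x [ 0.998  0.061 -0.006] y [ 0.061 -0.998  0.001] z [-0.006 -0.002 -1.   ] F [ 0.1 -0.  -0.5] op 26.8 j [ 0.25  0.29  1.79 -0.    1.07  1.76]
[272.63877537 246.513603  ]
232|#############################++-.   ........|
233|##################++-########++-.  .........|
234|##################+++-#######++-............|
235|##############+++#+-++#######++-.......  ...|
236|##############+++#+++++######++-- .....  ..B|
237|##+############+++++++#######++-----... ..-B|
238|##++###+++######++++++#######++------.....BB|
239|##++###+++######++++++RRR####++--------...BB|
240|################++++++RRR####++--------- .BB|
241|+#############++++++++RRRR###+++----------BB|
242|++##########+#++++++++RRR####++----------BBB|
243|++++#######+-+++++++++RRR+###++-++-------BBB|
244|---++#####+--++-+-++++RR++###+++++
[... 861 characters left out ...]

262|--------------+++++++++++++++++++++-----++++|
263|--------------+++++++++-------+++++++---+++-|
264|---------------+++++++----------++++++-++++-|
265|---------------+++-...---------------+++++--|
266|--------------++++-.  . .---------------+---|
267|-------------++++++-   .--------------------|
268|---------+++++++++-.   .--------------------|
269|--------++++++++++-   .---------------------|
270|-------++++++++++-.   .---------------------|
271|---------+++++++-.    ----------------------|
272|----------+++++-.    .----------------------|
273|------------ ....    -----------------------|
274|------------- ..     -----------------------|
275|----------------    ------------------------|
```

```bash
python3 -m creep '[[0,0,0,0.015,0],[0,0,0,0.005,0],[0,0,0,0.003,0],[0,0,0,0,0],[0,0,0,0,0],[0,0,0,0,0],[0,0,0,0,0],[0,0,0,0,0],[0,0,0,0,0],[0,0,0,0,0]]' 3
python3 -m creep '[[0,0,0,0.002,0],[0,0,0,0.002,0],[0,0,0,0.002,0],[0,0,0,0.001,0],[0,0,0,0,0],[0,0,0,0,0],[0,0,0,0,0],[0,0,0,0,0],[0,0,0,0,0],[0,0,0,0,0]]' 3
```

```text
t: 30.95
position: [0.4816, 0.2144, 0.0396]
orientation: [-0.0, 1.0, 0.03, 0.0]
wrist_force: [0.4, 0.4, -1.4]
opening: 0.291
t: 31.78
position: [0.4816, 0.2144, 0.0326]
orientation: [-0.0, 1.0, 0.03, 0.0]
wrist_force: [-0.5, 0.3, -0.6]
opening: 0.286
```

```bash
python3 -m creep '[[0,0,0,0.002,0],[0,0,0,0.002,0],[0,0,0,0,0],[0,0,0,0,0],[0,0,0,0,0],[0,0,0,0,0],[0,0,0,0,0],[0,0,0,0,0],[0,0,0,0,0],[0,0,0,0,0]]' 3
python3 -m creep '[[0,0,0,0.002,0],[0,0,0,0.002,0],[0,0,0,0,0],[0,0,0,0,0],[0,0,0,0,0],[0,0,0,0,0],[0,0,0,0,0],[0,0,0,0,0],[0,0,0,0,0],[0,0,0,0,0]]' 3
python3 - <<'E'
from h import *
s=st();d=cam("scene");u=proj(d,s["position"]);print(u);asc(d,u[0]+4,u[1]+2,18,18)
E
```

```text
t: 32.62
position: [0.4815, 0.2145, 0.0286]
orientation: [-0.0, 1.0, 0.03, 0.0]
wrist_force: [1.7, 0.2, 4.9]
opening: 0.287
t: 33.45
position: [0.481, 0.2143, 0.0242]
orientation: [0.0, 1.0, 0.03, -0.0]
wrist_force: [1.4, -0.6, 1.4]
opening: 0.286
t 33.45 p [0.481  0.2143 0.0242] x [ 0.998  0.06  -0.001] y [ 0.06  -0.998  0.   ] z [-0.001 -0.    -1.   ] F [ 1.4 -0.6  1.4] op 26.9 j [0.25 0.34 1.81 0.   0.99 1.77]
[272.35729108 254.68915022]
238|####################+++-------.  .BB|
239|####################+++---------..BB|
240|####################+++----------.BB|
241|####################+++-++--------BB|
242|##########++########+++++++++----BBB|
243|##########+++#######+++++++++----BBB|
244|######+++#+-++######+++-+++++++--BBB|
245|######++++++++#######++++++++++++BBB|
246|#######+++++++#######+++++++++++++++|
247|++######++++++#######++++++++++-.+++|
248|+#######++++++RR#####++++++++-......|
249|+#######++++++RR#####+++++++-.......|
250|######+#++++++R++####+++++++----....|
251|######+++-++++--++###+++++++++++-...|
252|###++#++--++++---++##++++-+++++++---|
253|###+-++--+++++---++++
[... 156 characters left out ...]
-++++---...-------------+++|
258|++----+++-++++---..----+------------|
259|----+-+++-++++--.-----++++----------|
260|-----+++++-+++---.---++++++----++---|
261|-----+++++++++-...--++++++++++++++--|
262|------+++++++------++++++++++++++---|
263|------+++++++++--++++++++++++++++---|
264|-----++++++++++++++-----++++++++++--|
265|-+--++++++++-..-++------------++++--|
266|+++++++++++-...---------------------|
267|++++++++++++- .---------------------|
268|++++++++++++--.---------------------|
269|+++++++++++--.----------------------|
270|+++++++++++-.-----------------------|
271|++++++++++-  -----------------------|
272|+++++++++-  ------------------------|
273|+++++-.+-   ------------------------|
```

```bash
python3 -m creep '[[0.05,0,0,0,0],[0.05,0,0,0,0],[0.05,0,0,0,0],[0.05,0,0,0,0],[0.05,0,0,-0.02,0],[0.05,0,0,-0.04,0],[0.05,0,0,-0.04,0],[0.05,0,0,0,0],[0.05,0,0,0,0],[0.05,0,0,0,0]]' 3
python3 - <<'E'
from h import *
s=st();d=cam("scene");u=proj(d,[.481,.2143,.03]);print(u);asc(d,u[0],u[1]+2,22,16)
E
```

```text
t: 34.33
position: [0.481, 0.2142, 0.1242]
orientation: [0.0, 1.0, 0.03, -0.0]
wrist_force: [-0.4, 0.6, 0.5]
opening: 0.53
t 34.33 p [0.481  0.2142 0.1242] x [ 0.998  0.06  -0.   ] y [ 0.06  -0.998  0.   ] z [-0. -0. -1.] F [-0.4  0.6  0.5] op 49.8 j [ 0.25  0.2   1.75 -0.    1.2   1.77]
[272.2988499 253.3555086]
239|------------+-+++-------------------......BB|
240|---------------++- ------------------..  .BB|
241|------------------  ------------------   .BB|
242|B-----------------   .---------------    BBB|
243|BB------------------.   -------------.  -BBB|
244|BB+-------------------. ----------      -BBB|
245|BB+-----R------------------------       -+BB|
246|BB-----RRRR--------------------         --++|
247|BB----RRRRRRR------------------ ...     .+++|
248|B+---RRRRRRRRR+-----------------.-..      ..|
249|+----RRRRRRRR++--------------------         |
250|+----RRRRRR---------------------------      |
251|----RRRRRRR-----------------------------    |
252|----RRRRRR--------------------------------- |
253|---+RRRRR------------.-----  .--------------|
254|---+RRRRR----------- ..---    ...-----------|
255|----+RRRR---------.  .---....    .----------|
256|-----++RR+-------.  .----....   .-----------|
257|----+++++++------  .----........------------|
258|----+++++++++---. .-----........------------|
259|------+++++++---...----........-++----------|
260|----------++++---------.......-++++--++++---|
261|------------++++------........+++++----+++++|
262|------------++++++--.. ......-+++++++---++++|
263|--------------.++++-      ...+++++++++----++|
264|--------------  .-.        .----+++++++-++++|
265|-------------              ----------++++++-|
266|------------             .---------------++-|
267|----------.     ..       .------------------|
268|----------.    ..       .-------------------|
269|-----------.   .        .-------------------|
270|-----------.           .--------------------|
```

Run:
```python
from h import *
st();d=cam("scene")
f=d["frame"].astype(int);r=f[...,0]-np.maximum(f[...,1],f[...,2])
m=np.zeros_like(r,bool);m[240:262,250:275]=r[240:262,250:275]>40
y,x=np.nonzero(m);print("red centroid",x.mean(),y.mean(),len(x),atz(d,x.mean(),y.mean(),.018))
asc(d,270,252,26,18)
save(d,"pics/j.png",(225,215,325,290),6)
```

```text
t 34.38 p [0.4802 0.214  0.1231] x [ 0.998  0.06  -0.003] y [ 0.06  -0.998  0.001] z [-0.003 -0.001 -1.   ] F [-0.4 -0.5 -1.5] op 50.0 j [ 0.25  0.2   1.75 -0.    1.2   1.77]
red centroid 257.55384615384617 250.33846153846153 65 [0.52294479 0.22586316 0.018     ]
234|----..       .-----++++----------.     .............|
235|------...      --+--+++-----------.    .............|
236|+--------..    -+-+-+++-------------.   .........BBB|
237|B------------. -+---+++--------------.  ........-BBB|
238|B---------------+-+-+-+------------------.......BBBB|
239|BBBB----------------+++-------------------......BBBB|
240|BBBBB--------------++++--------------------..  .BBBB|
241|BBBBBB---------------+--. ------------------   .BBBB|
242|BBBBBBB-----------------   .----------------   BBBBB|
243|BBBBBBBB------------------.   --------------. -BBBBB|
244|BBBBBBBB+-------------------.  --------- .-   -BBBBB|
245|BBBBBBBB+-----R------------------------       -+BBBB|
246|BBBBBBBB-----RRRR---------------------        --+++B|
247|BBBBBBBB----RRRRRRR------------------  ..      +++++|
248|BBBBBBB+---RRRRRRRRR
[... 551 characters left out ...]
---|
258|----------+++++++++---- .-----........--------------|
259|------------+++++++---...----........-+---+---------|
260|----------------++++---------.......-+++---++++-----|
261|------------------++++------........+++++----+++++--|
262|------------------++++++---. ......-+++++++---++++--|
263|-------------------++++++-      ...-++++++++----++--|
264|--------------------  .-.        .----+++++++---+++-|
265|---+---------------    .         -----------+++++---|
266|------------------     .       .--------------+++---|
267|-----------------.    ..       .--------------------|
268|-----------------.   ..       .---------------------|
269|-----------------.  ..        .---------------------|
```

View pics/j.png

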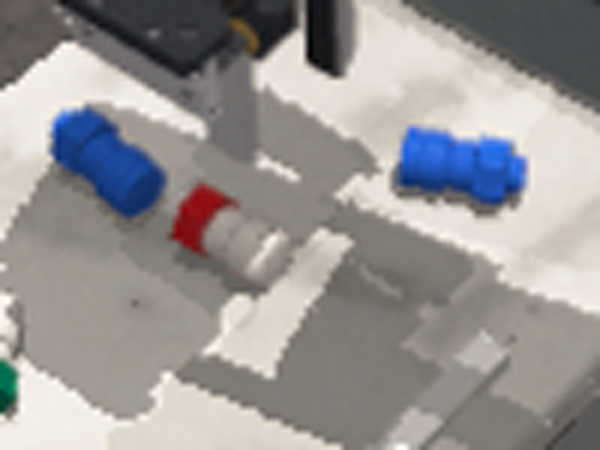

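Run:
```python
from h import *
d=cam("scene")
f=lambda X,Y,z:np.round(atz(d,225+X/6,215+Y/6,z),4)
print("nut",f(203,220,.016),"body end",f(270,255,.014),"bend2",f(240,238,.016))
print("blue near",f(160,190,.014),f(130,212,.005),f(60,150,.014))
# silhouette test: project model for candidate pose
def pr(c,a):
    ax=np.array([np.cos(a),np.sin(a),0]);o=[]
    for t in(-.028,.006,.013,.020,.028):
        u=proj(d,np.array(c)+ax*t);o.append(((u[0]-225)*6,(u[1]-215)*6))
    return np.round(o,0).tolist()
n=f(203,220,.016);b=f(270,255,.014);a=np.arctan2(n[1]-b[1],n[0]-b[0]);L=np.hypot(*(n-b)[:2]);print(a,L)
for aa in(a-.2,a,a+.2):
    c=np.array([n[0],n[1],.014])-.013*np.array([np.cos(aa),np.sin(aa),0]);print(aa,c,pr(c,aa))
to(*(np.array([n[0],n[1]])+.010*np.array([np.cos(a),np.sin(a)])),.06,a)
```

```text
nut [0.5186 0.2258 0.016 ] body end [0.4848 0.2197 0.014 ] bend2 [0.4998 0.2225 0.016 ]
blue near [0.5451 0.2252 0.014 ] [0.5519 0.238  0.005 ] [0.5942 0.238  0.014 ]
0.17855141719500414 0.034346033249852824
-0.02144858280499587 [0.50560299 0.22607881 0.014     ] [[272.0, 274.0], [215.0, 231.0], [203.0, 223.0], [192.0, 214.0], [179.0, 204.0]]
0.17855141719500414 [0.50580667 0.22349115 0.014     ] [[283.0, 261.0], [217.0, 229.0], [203.0, 223.0], [190.0, 216.0], [174.0, 209.0]]
0.3785514171950042 [0.50652039 0.22099553 0.014     ] [[291.0, 247.0], [218.0, 227.0], [203.0, 223.0], [188.0, 218.0], [171.0, 214.0]]
t 34.48 p [0.4798 0.2139 0.1224] x [ 0.998  0.06  -0.004] y [ 0.06  -0.998  0.001] z [-0.004 -0.001 -1.   ] F [ 0.3 -0.5  1.2] op 50.4 j [ 0.25  0.2   1.75 -0.    1.2   1.77]
turn -0.119 shift after turn [ 0.0503 -0.0048  0.0624]
```

```bash
python3 -m creep '[[0.044,0,0,0,-0.1],[0.044,0.025,-0.003,0,0],[0.044,0.024,-0.003,0.01,0],[0.044,0,0,0.03,0],[0.044,0,0,0.02,0],[0.044,0,0,0,0],[0.044,0,0,0,0],[0.044,0,0,0,0],[0.044,0,0,0,0],[0.044,0,0,0,0]]' 3
python3 - <<'E'
from h import *
to(.5275,.2273,.0115,.155)
d=cam("scene");save(d,"pics/k.png",(225,200,325,275),6);asc(d,262,248,26,16)
E
```

```text
t: 35.32
position: [0.53, 0.2284, 0.0661]
orientation: [-0.0, 0.997, 0.08, 0.002]
wrist_force: [-0.4, -0.1, -0.6]
opening: 0.469
t 35.32 p [0.53   0.2284 0.0661] x [0.987 0.159 0.003] y [ 0.159 -0.987 -0.   ] z [ 0.003  0.001 -1.   ] F [-0.4 -0.1 -0.6] op 44.1 j [ 0.26  0.37  1.66 -0.    1.11  1.67]
turn 0.005 shift after turn [-0.0027  0.0007  0.0546]
232|############+++-++---#####+--------.                |
233|############++-------+####+---------                |
234|########++#+++-. ------+##+---------                |
235|+######+--++++--    -----++---------.               |
236|+++####+--++-+--.    - --------------               |
237|--++++-------++----.    ------------                |
238|-------------++------.  -+++++---                   |
239|---+++-----++++----------++++++-.                   |
240|B+--++-------++----------++++-.... .                |
241|BBB+++-------++---------+++++-.......               |
242|BBBBB+---+---++---------++++++--........            |
243|+BBBBBB+-----+++-------+++++++++---.......          |
244|+++BBBBB-----++++------++++++++++++-........ 
[... 410 characters left out ...]
---|
252|--------+++++--+++RRRRRR  --------------------------|
253|---------++-----++RRRRR.  --------------------------|
254|--------------+++RRRRRR..------------+--------------|
255|--------------+++++RRRR-.------------++-------------|
256|-------------+++++++RRR--------------++-------------|
257|------------+++-..+++++++------------++-------------|
258|-----------++++-...+++-+++-----------++-------------|
259|-----------+++-.........-++---------+---------------|
260|----------+++-..... .  .---+--------+---------------|
261|---------++++-.....   .-----++-----+----------------|
262|--------++++++-...   .-------++++-------------------|
263|-------++++++-....   ----------++-------------------|
```

```bash
python3 -m creep '[[0.044,-0.0027,0,0.015,0],[0.044,0,0,0.02,0],[0.044,0,0,0.015,0],[0.044,0,0,0.004,0],[0.044,0,0,0,0],[0,0,0,0,0],[0,0,0,0,0],[0,0,0,0,0],[0,0,0,0,0],[0,0,0,0,0]]' 3
python3 -m creep '[[0,0,0,0,0],[0,0,0,0,0],[0,0,0,-0.02,0],[0,0,0,-0.03,0],[0,0,0,-0.04,0],[0,0,0,-0.04,0],[0,0,0,0,0],[0,0,0,0,0],[0,0,0,-0.02,0],[0,0,0,0,0]]' 3
python3 - <<'E'
from h import *
s=st();d=cam("scene");u=proj(d,s["position"]);print(u);asc(d,u[0],u[1]+4,26,16)
E
```

```text
t: 36.2
position: [0.5277, 0.2279, 0.0118]
orientation: [-0.0, 0.997, 0.08, 0.002]
wrist_force: [0.9, -0.6, 2.8]
opening: 0.322
t: 37.03
position: [0.5261, 0.2278, 0.1607]
orientation: [-0.0, 0.997, 0.08, 0.0]
wrist_force: [0.1, 0.5, -0.7]
opening: 0.32
t 37.03 p [0.5261 0.2278 0.1607] x [0.987 0.159 0.   ] y [ 0.159 -0.987 -0.   ] z [ 0.  0. -1.] F [ 0.1  0.5 -0.7] op 30.1 j [0.26 0.25 1.6  0.   1.29 1.67]
[252.90496599 214.92951833]
202|######+-####++#######++++++######++--......+++++++++|
203|######++###+++#######++++########++-- .......+++++++|
204|######++####++######+#++---+#####++--  .......++++++|
205|++###################+++-.  #####++--    .......++++|
206|-+++################++++-.  ######++-       ......++|
207|---+++##########++#++--+--  +#####++-.       .......|
208|-+---+++########--+++--+-- .+#####++-          .....|
209|-+------++#####+--++---++-..+#####++-            ...|
210|---------+++++++---+---++---+++###+--          .....|
211|++---------++----------++++----+R#+-.         ......|
212|++++------+++--------+-+++-------R+-          ....  |
213|++++++-----++++----
[... 494 characters left out ...]
   |
222|++++++++-          ..---++-+RRRR++-.                |
223|+++++++-           .----+---------..                |
224|++++++-           .-----+----------.                |
225|++++-            .-------++---.----                 |
226|+++-            .--------+---------                 |
227|++-            .------------------.                 |
228|++-....        .------------------.                 |
229|-------..       .-------------.----.                |
230|---------...    .--------------------.              |
231|------------..   ----------------------.            |
232|--------------..------------------------.           |
233|----------BBBBB-----   ------------------.          |
```

```bash
python3 -m creep '[[0,0.015,0,0,0],[0,-0.03,0,0,0],[0,0.03,0,0,0],[0,-0.025,0,0,0],[0,0.02,0,0,0],[0,-0.015,0,0,0],[0,0.01,0,0,0],[0,-0.005,0,0,0],[0,0,0,0,0],[0,0,0,0,0]]' 3
python3 - <<'E'
from h import *
s=st();d=cam("scene");u=proj(d,s["position"]);print(u);asc(d,u[0],u[1]+4,26,16)
P=np.array(s["position"])
for z in(.015,.002,-.012,-.028,-.04):print(z,proj(d,P+[0,0,z]))
E
```

```text
t: 37.92
position: [0.5264, 0.2277, 0.1604]
orientation: [-0.0, 0.997, 0.08, 0.0]
wrist_force: [0.6, 0.2, -1.0]
opening: 0.29
t 37.92 p [0.5264 0.2277 0.1604] x [0.987 0.159 0.   ] y [ 0.159 -0.987 -0.   ] z [ 0.  0. -1.] F [ 0.6  0.2 -1. ] op 27.3 j [0.26 0.25 1.6  0.   1.29 1.67]
[252.85479521 214.93030495]
202|######++####++######++++++#######++-.......+++++++++|
203|######++##++++#######++++++######++-. .......+++++++|
204|######++###+++######+#++-- -#####++-.  .......++++++|
205|++###################++++- -#####++-.    .......++++|
206|-+++################+++++- -#####++-.       ......++|
207|---+++##########++#+++-++- -#####++--.       .......|
208|-----+++########--#++--++-..#####++-.          .....|
209|--------++#####+--++--+++-..#####++--            ...|
210|---------+++#+++-------++--.#####++-.          .....|
211|++---------++----------++---RRR##++-          .... .|
212|++++-------++------+----+++R+--+##--          ....  |
213|++++++-----++++---------+++++-+--+-.         .....  |
214|+++++++----++++------+--+++------RR.         ....   |
215|++++++++++---+------+--+++-----
[... 538 characters left out ...]
     |
225|++++-            .--------------.                   |
226|+++-            .--------+------                    |
227|++-            .--------+-------                    |
228|++-....        .-----------------.                  |
229|-------..       .------------------.                |
230|---------...    .--------------------.              |
231|------------..   ----------------------.            |
232|--------------.-------------------------.           |
233|----------BBBBB-----   ------------------.          |
0.015 [252.48071815 210.87327658]
0.002 [252.80529313 214.39359929]
-0.012 [253.14942168 218.12362414]
-0.028 [253.53599918 222.31084542]
-0.04 [253.82134151 225.39956454]
```

```bash
python3 -m creep '[[0,-0.02,0,0,0],[0,-0.02,0,0,0],[0,-0.02,0,0,0],[0,0,0,0.02,0],[0,0,0,0.03,0],[0,0,0,0.03,0],[0,0,0,0.02,0],[0,0,0,0,0],[0,0,0,0,0],[0,0,0,0,0]]' 4
python3 -m creep '[[0,0,0,0.003,0],[0,0,0,0.002,0],[0,0,0,0.002,0],[0,0,0,0,0],[0,0,0,0,0],[0,0,0,0,0],[0,0,0,0,0],[0,0,0,0,0],[0,0,0,0,0],[0,0,0,0,0]]' 4
python3 - <<'E'
from h import *
s=st();d=cam("scene");u=proj(d,s["position"]);print(u);asc(d,u[0],u[1]+4,22,16)
E
```

```text
t: 38.8
position: [0.4686, 0.2186, 0.0621]
orientation: [-0.0, 0.997, 0.08, 0.002]
wrist_force: [0.3, -0.1, -1.1]
opening: 0.288
t: 39.63
position: [0.467, 0.2181, 0.0535]
orientation: [-0.0, 0.997, 0.08, 0.0]
wrist_force: [0.1, 0.8, -0.1]
opening: 0.29
t 39.63 p [0.467  0.2181 0.0535] x [0.987 0.159 0.   ] y [ 0.159 -0.987 -0.   ] z [ 0.  0. -1.] F [ 0.1  0.8 -0.1] op 27.2 j [0.27 0.28 1.82 0.   1.04 1.68]
[275.11196369 251.74158221]
239|###################+++-######+---......BBBBB|
240|###################++++-####++-----.  .BBBBB|
241|###################++++++###++------. .BBBBB|
242|##################+++++++###++--------+BBBBB|
243|###################++++#####++--------BBBBBB|
244|###################++++#####++--------BBBBBB|
245|####+++###+++######++-.#####++--------+BBBBB|
246|#####++####++######++-.#####++++-------+++BB|
247|+#################+++--#####+++++---- ++++++|
248|+++##############++-++-RRR##+++++++--  ....+|
249|---++##########++++-++R+--+#+++++++-..      |
250|----+++#######+-+--++++--++-R++++-......    |
251|-+-----++#####+----+++------RR+++-.......   |
252|----+--
[... 238 characters left out ...]

257|--------------------++RRRRRRRR--.--+++++++++|
258|-----------------+--+--RRRRRR+-.-----+-+++++|
259|----------------+---+--RRRR+--.-----------++|
260|---------------------++RR+++-..-------------|
261|-----------------------+--++------------+---|
262|--------------------++---+++--++--------+---|
263|----------------+---+----++--+++--------+---|
264|-----------------+------+++++++++------+++--|
265|-----------------+++-++++++++---------++----|
266|----------------+++++++++++++---------++----|
267|---------------+++++++++-.------------------|
268|---------------++++-.+-..-------------------|
269|--------------+++++-... .-------------------|
270|-------------++++++-....--------------------|
```

```bash
python3 -m creep '[[0,0,0,0.002,0],[0,0,0,0.002,0],[0,0,0,0.002,0],[0,0,0,0,0],[0,0,0,0,0],[0,0,0,0,0],[0,0,0,0,0],[0,0,0,0,0],[0,0,0,0,0],[0,0,0,0,0]]' 4
python3 -m creep '[[0,0,0,0.002,0],[0,0,0,0.001,0],[0,0,0,0,0],[0,0,0,0,0],[0,0,0,0,0],[0,0,0,0,0],[0,0,0,0,0],[0,0,0,0,0],[0,0,0,0,0],[0,0,0,0,0]]' 4
```

```text
t: 40.52
position: [0.4678, 0.2183, 0.0481]
orientation: [-0.0, 0.997, 0.08, 0.001]
wrist_force: [0.0, 0.5, 5.4]
opening: 0.292
t: 41.35
position: [0.4674, 0.2182, 0.0448]
orientation: [-0.0, 0.997, 0.08, 0.0]
wrist_force: [1.5, 1.0, 5.3]
opening: 0.289
```

```bash
python3 -m creep '[[0,0.004,0,0,0],[0,0.004,0,0,0],[0,0.004,0,0,0],[0,0,0,0,0],[0,0,0,0,0],[0,0,0,0,0],[0,0,0,0,0],[0,0,0,0,0],[0,0,0,0,0],[0,0,0,0,0]]' 4
python3 - <<'E'
from h import *
s=st();d=cam("scene");u=proj(d,s["position"]);print(u);asc(d,u[0],u[1]+4,22,16)
E
```

```text
t: 42.18
position: [0.4787, 0.22, 0.0445]
orientation: [-0.0, 0.997, 0.08, -0.0]
wrist_force: [-0.7, 0.1, -0.3]
opening: 0.285
t 42.18 p [0.4787 0.22   0.0445] x [ 0.987  0.159 -0.   ] y [ 0.159 -0.987 -0.   ] z [-0.  0. -1.] F [-0.7  0.1 -0.3] op 26.8 j [0.27 0.31 1.8  0.   1.03 1.68]
[271.26961299 251.86734177]
239|###################++R+######++------......B|
240|###################+++++####++----------  .B|
241|#################+#+++++####++----------  .B|
242|#################+++++++####+++-----------BB|
243|###################++++#####+++-----------BB|
244|###################++-.#####+++++---------BB|
245|####+++###+++######++--#####++++++------ -+B|
246|####+++###+++######++--#####++++++++-.   --+|
247|+#####+###########++++-R++##+++++++-..    ++|
248|+++##############++-++--+-+R#+++++-.... .  .|
249|---++##########++++-++----+RR++++-..........|
250|----+++#######+-++-+++-----RRR++++--........|
251|------+++#####+---++++-----RRR++++++---.....|
252|---+----+++++------+++-----RRR+++++++++-....|
253|---------+++--------+++---RRRR++++++++++----|
254|---------+++--------+++RRRRRR++++++++++++++-|
255|----------+++-------+++RRRRRR---.-++++++++++|
256|----------+++-------+++RRRRRR------+++++++++|
257|--------------------+++RRRRRR--.--------++++|
258|--------------------+--RRR+---.-------------|
259|------------------+----+-----+++------------|
260|----------------+++-----------++--------++--|
261|----------------+++---------+++++------++++-|
262|-----------------++--+------++++++----++++--|
263|-----------------++---------+++++++-+++++---|
264|----------------++++-------++----+++++++++--|
265|---------------+++++++-+++++-----------+++--|
266|--------------+++++++-....------------------|
267|-------------+++++++-....-------------------|
268|------------++++++++-.. .-------------------|
269|---------++++++++++++- .--------------------|
270|---------+++++++++++-..---------------------|
```

```bash
python3 -m creep '[[0,0.002,0,0.002,0],[0,0,0,0.002,0],[0,0,0,0.001,0],[0,0,0,0,0],[0,0,0,0,0],[0,0,0,0,0],[0,0,0,0,0],[0,0,0,0,0],[0,0,0,0,0],[0,0,0,0,0]]' 4
python3 -m creep '[[0.045,0,0,0,0],[0.045,0,0,0,0],[0.045,0,0,0,0],[0.045,0,0,0,0],[0.045,0,0,-0.02,0],[0.045,0,0,-0.04,0],[0.045,0,0,-0.02,0],[0.045,0,0,0,0],[0.045,0,0,0,0],[0.045,0,0,0,0]]' 4
python3 - <<'E'
from h import *
s=st();d=cam("scene");u=proj(d,[.479,.22,.04]);print(u);asc(d,u[0],u[1]+4,22,16)
E
```

```text
t: 43.07
position: [0.4824, 0.2207, 0.0405]
orientation: [-0.0, 0.997, 0.08, 0.002]
wrist_force: [2.8, 0.4, 4.9]
opening: 0.287
t: 43.9
position: [0.4796, 0.22, 0.1182]
orientation: [0.0, 0.997, 0.08, -0.001]
wrist_force: [-0.8, -0.3, -0.5]
opening: 0.473
t 43.9 p [0.4796 0.22   0.1182] x [ 0.987  0.159 -0.002] y [ 0.159 -0.987  0.   ] z [-0.002 -0.001 -1.   ] F [-0.8 -0.3 -0.5] op 44.5 j [ 0.27  0.21  1.75 -0.    1.19  1.68]
[271.25836305 252.84175502]
240|--------------+--+-----------------.-...  .B|
241|B---------------++------------------.     .B|
242|BB--------------+++-----------------      BB|
243|BBB--------------+-- .--------------     -BB|
244|BBB+-------------+--   ----------        -BB|
245|BBB+----------------.   --------         -+B|
246|BBB---------------------------           --+|
247|BB+----------------+---.RR--- .           ++|
248|BB+--------------+R+----.RRR--...          .|
249|B+---------------RR---   RRR++-.-.          |
250|++---------------RR--.   RRR+++-+--..       |
251|+----------------RR--.  -RRR++++------      |
252|-----------------RR+-----RRR++++------
[... 257 characters left out ...]

258|-------------------++RRR-+-.-...-+----------|
259|---------------------+-------. .++++++------|
260|-------------------------.---..----+++++++--|
261|----------------------..-----.-++---++++++++|
262|----------------------------..+++------+++++|
263|------------------+--+------.--++++-----++++|
264|---------------- -++-------..----+++----++++|
265|---------------  .++++---..-------------+++-|
266|--------------   .......  .-----------------|
267|--------------  .....    .------------------|
268|--------------  ....     .------------------|
269|-------------- .....    .-------------------|
270|---------------.....    .-------------------|
271|--------------  ...    .--------------------|
```

Run:
```python
from h import *
d=cam("scene");p=atz(d,271.3,249.5,.056);print(p);to(p[0],p[1],.0335,.056)
```

```text
[0.47769051 0.22050022 0.056     ]
t 44.0 p [0.479  0.2199 0.1174] x [ 0.987  0.159 -0.004] y [ 0.159 -0.987  0.   ] z [-0.004 -0.001 -1.   ] F [-0.1  0.1 -0.1] op 44.8 j [0.27 0.21 1.75 0.   1.19 1.68]
turn 0.104 shift after turn [-0.0013 -0.0007  0.0839]
```

```bash
python3 -m creep '[[0.045,-0.001,0,0.02,0.104],[0.045,0,0,0.03,0],[0.045,0,0,0.025,0],[0.045,0,0,0.009,0],[0.045,0,0,0,0],[0,0,0,0,0],[0,0,0,0,0],[0,0,0,0,0],[0,0,0,0,0],[0,0,0,0,0]]' 25
python3 -m creep '[[0,0,0,0,0],[0,0,0,0,0],[0,0,0,-0.03,0],[0,0,0,-0.04,0],[0,0,0,-0.04,0],[0,0,0,-0.01,0],[0,-0.002,0.024,0,0],[0,-0.002,0.024,0,0],[0,-0.002,0.024,0,0],[0,-0.002,0.024,0,0]]' 25
python3 -m creep '[[0,-0.002,0.024,0,0],[0,-0.002,0.024,0,0],[0,-0.002,0.024,0,0],[0,-0.002,0.024,0,0],[0,-0.002,0.024,0,0],[0,-0.003,0.028,0,0],[0,0,0,0,0],[0,0,0,0,0],[0,0,0,0,0],[0,0,0,0,0]]' 25
python3 - <<'E'
from h import *
to(.471,-.024,.055,.056)
E
```

```text
t: 44.83
position: [0.4813, 0.2206, 0.037]
orientation: [-0.0, 1.0, 0.028, 0.002]
wrist_force: [0.0, 0.5, 2.5]
opening: 0.29
t: 45.67
position: [0.4761, 0.123, 0.1546]
orientation: [0.0, 1.0, 0.028, -0.001]
wrist_force: [0.4, -0.5, -1.1]
opening: 0.292
t: 46.5
position: [0.472, -0.0236, 0.155]
orientation: [-0.0, 1.0, 0.028, -0.0]
wrist_force: [-0.6, -0.4, -1.8]
opening: 0.292
t 46.5 p [ 0.472  -0.0236  0.155 ] x [ 0.998  0.057 -0.001] y [ 0.057 -0.998 -0.001] z [-0.001  0.001 -1.   ] F [-0.6 -0.4 -1.8] op 27.4 j [-0.23  0.05  1.85  0.    1.25  1.28]
turn 0.001 shift after turn [-0.001   0.0003  0.1   ]
```

```bash
python3 -m creep '[[0,-0.001,0,0.02,0],[0,0,0,0.03,0],[0,0,0,0.03,0],[0,0,0,0.014,0],[0,0,0,0.004,0],[0,0,0,0,0],[0,0,0,0,0],[0,0,0,0,0],[0,0,0,0,0],[0,0,0,0,0]]' 25
python3 -m creep '[[0,0,0,0.003,0],[0,0,0,0.003,0],[0,0,0,0.003,0],[0,0,0,0.002,0],[0,0,0,0,0],[0,0,0,0,0],[0,0,0,0,0],[0,0,0,0,0],[0,0,0,0,0],[0,0,0,0,0]]' 25
```

```text
t: 47.33
position: [0.4727, -0.0245, 0.0587]
orientation: [-0.0, 1.0, 0.028, 0.001]
wrist_force: [0.1, 2.5, -0.3]
opening: 0.294
t: 48.17
position: [0.4711, -0.0246, 0.0463]
orientation: [-0.0, 1.0, 0.028, -0.0]
wrist_force: [-0.0, 2.2, -2.1]
opening: 0.29
```

Almost on the floor of the pocket. I'll lower the last millimetres, release, rise and check.

```bash
python3 -m creep '[[0,0,0,0.002,0],[0,0,0,0.001,0],[0,0,0,0,0],[0,0,0,0,0],[0.045,0,0,0,0],[0.045,0,0,0,0],[0.045,0,0,0,0],[0.045,0,0,0,0],[0.045,0,0,0,0],[0.045,0,0,0,0]]' 25
python3 -m creep '[[0.045,0,0,-0.02,0],[0.045,0,0,-0.04,0],[0.045,0,0,-0.04,0],[0.045,0,0,-0.04,0],[0.045,0,-0.03,0,0],[0.045,0,-0.04,0,0],[0.045,0,-0.04,0,0],[0.045,0,-0.04,0,0],[0.045,0,-0.04,0,0],[0.045,0,-0.04,0,0]]' 25
python3 - <<'E'
from h import *
import pickle
st();d=cam("scene");T=cam("top");pickle.dump((T,d),open("s4.pkl","wb"))
u=proj(d,[.471,-.024,.05]);print(u);asc(d,u[0]-10,u[1]+2,30,16)
asc(T,342,190,18,32)
# where is the green one
f=d["frame"].astype(int);m=(f[...,1]-f[...,0]>25)&(f[...,1]-f[...,2]>10);m[:240]=0;m[:,300:]=0;y,x=np.nonzero(m);print(x.mean(),y.mean(),len(x))
asc(d,x.mean(),y.mean()-5,16,18)
E
```

```text
t: 49.0
position: [0.4715, -0.0249, 0.0435]
orientation: [0.0, 1.0, 0.028, 0.0]
wrist_force: [-0.5, -0.3, 0.5]
opening: 0.477
t: 49.83
position: [0.4582, 0.2067, 0.1837]
orientation: [0.0, 1.0, 0.028, 0.0]
wrist_force: [0.7, -0.4, 0.7]
opening: 0.484
t 49.83 p [0.4582 0.2067 0.1837] x [0.998 0.056 0.001] y [ 0.056 -0.998  0.   ] z [ 0.001 -0.    -1.   ] F [ 0.7 -0.4  0.7] op 45.5 j [ 0.25  0.08  1.75 -0.    1.31  1.77]
[332.41139678 197.76877188]
183|#+++#######+----------..----RRRRRRRRRRR+++++++++++++++++++++|
184|#++++#######+-------..   .----RRRRRRRRRRR+++++++++++++++++++|
185|#+++++######+------RR   -.R-----RRRRRRRRRRR+++++++++++++++++|
186|++++++####+++-----RRR     RR------RRRRRRRRRRR+++++++++++++++|
187|++++++##+--+------RRR.   .RR--------RRRRRRRRRRR+++++++++++++|
188|+++++###---+------RRR-...-RR----------RRRRRRRRRRR+++++++++++|
189|++#####+----------RRRR--RRRR------------RRRRRRRRRRR+++++++++|
190|+#######+---------RRRRRRRRRR--------------RRRRRRRRRRR++++++-|
191|+########+--------RRRRRRRRRR----------------RRRRRRRRRRR+++- |
192|+#########+------+RRRRRRRRRR-----------------RRRRRR
[... 4857 characters left out ...]
               |
274|                                |
275|                                |
276|                                |
277|                                |
278|                                |
279|                                |
280|                                |
281|                                |
282|                                |
283|                         .      |
284|                         .      |
285|                                |
286|                                |
287|                                |
288|                                |
289|                                |
290|                                |
291|                                |
```

Run:
```python
from h import *
import pickle
T,d=pickle.load(open("s4.pkl","rb"))
for n,c in(("scene",d),("top",T)):
    f=c["frame"].astype(int);m=((f[...,1]-f[...,0]>25)&(f[...,1]-f[...,2]>10)).astype(np.uint8)
    k,l,s,ce=cv2.connectedComponentsWithStats(m)
    for i in range(1,k):
        if s[i,4]>12: print(n,s[i],ce[i].round(1),atz(c,*ce[i],.018).round(3))
to(.510,-.108,.112,.056)
```

```text
scene [209 138  52  42 713] [236.4 159.7] [0.806 0.018 0.018]
scene [353 140  32  16 140] [368.4 147.6] [ 0.531 -0.29   0.018]
scene [215 274  13  10  85] [221.4 277.8] [0.534 0.347 0.018]
scene [ 22 286   5   5  14] [ 24.  287.9] [0.884 0.686 0.018]
top [302 105  54  29 594] [332.4 123.7] [0.77  0.003 0.018]
top [231 189   4   6  15] [232.9 191.3] [0.539 0.349 0.018]
top [ 47 215   9   6  29] [ 51.2 217.4] [0.465 0.968 0.018]
t 49.93 p [0.4577 0.2099 0.1836] x [0.998 0.063 0.001] y [ 0.063 -0.998 -0.002] z [ 0.     0.002 -1.   ] F [ 0.7 -0.  -0.6] op 44.9 j [0.26 0.08 1.75 0.   1.31 1.76]
turn 0.007 shift after turn [0.0345 0.3203 0.0716]
```

```bash
python3 -m creep '[[0.045,0.0035,0.033,0,0],[0.045,0.0035,0.033,0,0],[0.045,0.0035,0.033,0,0],[0.045,0.0035,0.033,0,0],[0.045,0.0035,0.033,0,0],[0.045,0.0035,0.033,0,0],[0.045,0.0035,0.033,0,0],[0.045,0.0035,0.033,0,0],[0.045,0.0035,0.033,0,0],[0.045,0.0025,0.023,0,0]]' 15
python3 -m creep '[[0.045,0,0,0,0],[0.045,0,0,0.02,0],[0.045,0,0,0.03,0],[0.045,0,0,0.02,0],[0.045,0,0,0,0],[0,0,0,0,0],[0,0,0,0,0],[0,0,0,0,0],[0,0,0,0,0],[0,0,0,0,0]]' 15
python3 -c "
from h import *
st()"
```

```text
t: 50.77
position: [0.51, -0.1165, 0.1835]
orientation: [0.001, 1.0, 0.027, -0.0]
wrist_force: [0.5, 0.2, -0.0]
opening: 0.479
t: 51.6
position: [0.5108, -0.1045, 0.1148]
orientation: [-0.008, 1.0, 0.027, 0.001]
wrist_force: [0.3, 27.9, 6.5]
opening: 0.161
t 51.6 p [ 0.5108 -0.1045  0.1148] x [0.999 0.054 0.002] y [ 0.054 -0.998 -0.017] z [ 0.001  0.017 -1.   ] F [ 0.3 27.9  6.5] op 15.1 j [-0.38  0.2   1.77  0.02  1.18  1.13]
```

```bash
python3 -m creep '[[0,0,-0.01,0,0],[0,0,0,0,0],[0,0,0,0,0],[0,0,-0.01,0,0],[0,0,-0.02,0,0],[0,0,-0.02,0,0],[0,0,-0.02,0,0],[0,0,-0.02,0,0],[0,0,-0.02,0,0],[0,0,-0.012,0,0]]' 15
python3 -m creep '[[0,0,-0.005,0,0],[0,0,-0.003,0,0],[0,0,-0.003,0,0],[0,0,-0.003,0,0],[0,0,0,0,0],[0,0,0,0,0],[0,0,0,0,0],[0,0,0,0,0],[0,0,0,0,0],[0,0,0,0,0]]' 15
python3 -c "
from h import *
st()"
```

```text
t: 52.43
position: [0.5031, 0.0195, 0.1148]
orientation: [0.001, 1.0, 0.028, 0.0]
wrist_force: [-2.7, -2.7, 5.3]
opening: 0.123
t: 53.27
position: [0.5026, 0.0283, 0.1148]
orientation: [0.005, 1.0, 0.028, 0.0]
wrist_force: [-3.9, -10.4, 4.4]
opening: 0.131
t 53.27 p [0.5026 0.0283 0.1148] x [ 0.998  0.056 -0.   ] y [ 0.056 -0.998  0.009] z [ 0.    -0.009 -1.   ] F [ -3.9 -10.4   4.4] op 12.3 j [-0.11  0.16  1.81 -0.01  1.17  1.41]
```

```bash
python3 -m creep '[[0.045,0,0,0,0],[0.045,0,0,0,0],[0.045,0,0,0,0],[0.045,0,0,-0.03,0],[0.045,0,0,-0.03,0],[0.045,0.0005,0.03,0,0],[0.045,0.0005,0.03,0,0],[0.045,0.0005,0.03,0,0],[0.045,0.0005,0.03,0,0],[0.045,0.0005,0.03,0,0]]' 15
python3 -m creep '[[0.045,0.0005,0.03,0,0],[0.045,0.0005,0.03,0,0],[0.045,0.0005,0.03,0,0],[0.045,0.0005,0.03,0,0],[0.045,0.0005,0.02,0,0],[0.045,0,0,0,0],[0.045,0,0,0,0],[0.045,0,0,0,0],[0.045,0,0,0,0],[0.045,0,0,0,0]]' 15
python3 - <<'E'
from h import *
to(.5237,-.2648,.109,.056)
d=cam("scene");u=proj(d,[.503,.0283,.12]);print(u);asc(d,u[0],u[1],24,14);u=proj(d,[.5237,-.2648,.115]);print(u);asc(d,u[0],u[1],24,14)
E
```

```text
t: 54.1
position: [0.5134, -0.1174, 0.1737]
orientation: [0.0, 1.0, 0.028, 0.0]
wrist_force: [0.2, 0.1, 0.3]
opening: 0.479
t: 54.93
position: [0.5235, -0.2547, 0.1734]
orientation: [-0.0, 1.0, 0.029, -0.0]
wrist_force: [-0.2, 0.1, 0.1]
opening: 0.478
t 54.93 p [ 0.5235 -0.2547  0.1734] x [ 0.998  0.057 -0.   ] y [ 0.057 -0.998 -0.   ] z [-0.  0. -1.] F [-0.2  0.1  0.1] op 44.9 j [-0.6   0.26  1.57  0.    1.32  0.91]
turn 0.001 shift after turn [-0.0003  0.0101  0.0644]
[312.23126695 185.36140185]
171|    -------RRRRRRRRR----------------------------|
172|     .------RRRRRRRRRR--------------------------|
173|       -------RRRRRRRRRR------------------------|
174|         -------RRRRRRRRRR----------------------|
175|          --------RRRRRRRRR---------------------|
176|            --------RRRRRRRRR-------------------|
177|             -R-------RRRRRRRRR-----------------|
178|              .--+++----RRRRRRRRR---------------|
179|               .-###++----RRRRRRRRR-------------|
180|               .+####++-----RRRRRRRRR-----------|
181|.             -+#######+-----RRRRRRRRRR---------|
182
[... 1754 characters left out ...]
29|------------+##+##################+++++-.       |
130|------------+#######################+++-.       |
131|--------------########################+.        |
132|---------------+######################+-.       |
133|-----------------#######################+-.     |
134|------------------+#######################-.   B|
135|GG-----------------+###########-.+#########+-.BB|
136|GGGG------------------#########+---##########+BB|
137|GGGGGG---------------.-+########+--.+##########B|
138|GGGGGGGG--------------..-#####+-++-..-##########|
139|-GGGGGGGGGG------------...-###+++-   ..-########|
140|---GGGGGGGGGG------------..-####-.    ..-#######|
141|-----GGGGGGGGGG-----------...-#-.       ..-#####|
```

```bash
python3 -m creep '[[0.045,0,0.01,0,0],[0.045,0,0,0.02,0],[0.045,0,0,0.02,0],[0.045,0,0,0.02,0],[0.045,0,0,0.004,0],[0.045,0,0,0,0],[0,0,0,0,0],[0,0,0,0,0],[0,0,0,0,0],[0,0,0,0,0]]' 15
python3 -m creep '[[0,0,0,0,0],[0,0,0,0,0],[0,0,0,0,0],[0,0,0,0,0],[0,0,0,0,0],[0,0,0,0,0],[0,0,-0.01,0,0],[0,0,-0.02,0,0],[0,0,-0.02,0,0],[0,0,-0.02,0,0]]' 15
python3 -c "
from h import *
st()"
```

```text
t: 55.82
position: [0.5247, -0.2667, 0.1107]
orientation: [0.001, 1.0, 0.028, 0.001]
wrist_force: [-0.2, 0.5, -0.5]
opening: 0.228
t: 56.65
position: [0.52, -0.1959, 0.1102]
orientation: [0.001, 1.0, 0.028, 0.0]
wrist_force: [-1.3, -3.1, 6.4]
opening: 0.129
t 56.65 p [ 0.52   -0.1959  0.1102] x [0.998 0.055 0.   ] y [ 0.055 -0.998  0.001] z [ 0.    -0.001 -1.   ] F [-1.3 -3.1  6.4] op 12.1 j [-0.52  0.27  1.69 -0.    1.18  1.  ]
```

```bash
python3 -m creep '[[0,0,-0.02,0,0],[0,0,-0.02,0,0],[0,0,-0.01,0,0],[0,0,-0.006,0,0],[0,0,-0.004,0,0],[0,0,-0.003,0,0],[0,0,-0.002,0,0],[0,0,0,0,0],[0,0,0,0,0],[0,0,0,0,0]]' 15
python3 -c "
from h import *
st()"
```

```text
t: 57.48
position: [0.5165, -0.14, 0.1102]
orientation: [0.009, 1.0, 0.028, 0.0]
wrist_force: [-1.5, -24.4, -1.1]
opening: 0.125
t 57.48 p [ 0.5165 -0.14    0.1102] x [ 0.998  0.056 -0.   ] y [ 0.056 -0.998  0.017] z [ 0.001 -0.017 -1.   ] F [ -1.5 -24.4  -1.1] op 11.8 j [-0.42  0.23  1.74 -0.02  1.16  1.1 ]
```

```bash
python3 -m creep '[[0.045,0,0,0,0],[0.045,0,0,0,0],[0.045,0,0,0,0],[0.045,0,0,-0.03,0],[0.045,0,0,-0.04,0],[0.045,0.0027,-0.033,0,0],[0.045,0.0027,-0.033,0,0],[0.045,0.0027,-0.033,0,0],[0.045,0.0027,-0.033,0,0],[0.045,0.0027,-0.033,0,0]]' 3
python3 -m creep '[[0.045,0.0027,-0.033,0,0],[0.045,0.0027,-0.033,0,0],[0.045,0.0027,-0.033,0,0],[0.045,0.0027,-0.033,0,0],[0.045,0.0027,-0.033,0,0],[0.045,0.0027,-0.033,0,0],[0.045,0.0027,-0.033,0,0],[0.045,0.0027,-0.033,0,0],[0.045,0.0027,-0.033,0,0],[0.045,0.0027,-0.033,0,0]]'
python3 -m creep '[[0.045,0,0,0,-0.12],[0.045,0,0,0,-0.12],[0.045,0,0,0,-0.12],[0.045,0,0,0,-0.12],[0.045,0,0,0,-0.12],[0.045,0,0,0,-0.12],[0.045,0,0,0,-0.12],[0.045,0,0,0,-0.12],[0.045,0,0,0,-0.12],[0.045,0,0,0,-0.12]]'
python3 -m creep '[[0.045,0,0,0,-0.12],[0.045,0,0,0,-0.12],[0.045,0,0,0,-0.12],[0.045,0,0,0,-0.12],[0.045,0,0,0,-0.12],[0.045,0,0,0,-0.12],[0.045,0,0,0,-0.12],[0.045,0,0,0,-0.1],[0.045,0,0,0,0],[0.045,0,0,0,0]]'
python3 - <<'E'
from h import *
to(.5287,.3524,.0115,2.19)
d=cam("scene");u=proj(d,[.54,.336,.014]);print(u);asc(d,u[0],u[1],20,16)
E
```

```text
t: 58.32
position: [0.5192, 0.0371, 0.1785]
orientation: [-0.001, 1.0, 0.028, -0.001]
wrist_force: [0.5, -0.2, 0.1]
opening: 0.48
t: 59.15
position: [0.5269, 0.3675, 0.1781]
orientation: [0.0, 1.0, 0.028, -0.002]
wrist_force: [0.5, -0.1, 0.2]
opening: 0.481
t: 59.98
position: [0.5271, 0.3659, 0.178]
orientation: [-0.001, 0.807, 0.59, -0.002]
wrist_force: [1.0, 1.0, -0.8]
opening: 0.475
t: 60.82
position: [0.5278, 0.3656, 0.1784]
orientation: [-0.001, 0.456, 0.89, -0.001]
wrist_force: [0.3, 0.4, -0.9]
opening: 0.473
t 60.82 p [0.5278 0.3656 0.1784] x [-0.584  0.812  0.001] y [ 0.812  0.584 -0.002] z [-0.003 -0.    -1.   ] F [ 0.3  0.4 -0.9] op 44.5 j [ 0.47  0.38  1.4   0.    1.37 -0.15]
turn 0.004 shift after turn [-0.0113 -0.0069  0.1669]
[222.82738368 274.58553654]
258|+                                       |
259|                                        |
260|                                        |
261|                                        |
262|---                                     |
263|-----             .......               |
264|----------       --------.              |

[... 449 characters left out ...]
---------|
275|---------------GGGGGGGGG++--------------|
276|--------------GGGGGGGGGGG+--------------|
277|--------------GGGGGGGGGGGG--------------|
278|--------------GGGGGGGGGGGG--------------|
279|-------------GGGGGGGGGGGGG--------------|
280|-------------GGGG....+GGGG--------------|
281|-------------+GG-....-GGGG--------------|
282|--------------+G------+GG+--------------|
283|---------------+-+----GG++--------------|
284|---------------------++-----------------|
285|-----------------+--+++-----------------|
286|-------------------++-------------------|
287|----------------------------------------|
288|----------------------------------------|
289|----------------------------------------|
```

Run:
```python
from h import *
d=cam("scene");n=atz(d,220.3,281.5,.014);print("neck",n,"nutc",atz(d,221.5,277.5,.018),"bodytop",atz(d,224.3,264,.0265))
for a in(2.0,2.19,2.35):
    ax=np.array([np.cos(a),np.sin(a),0]);c=n-.028*ax;print(a,c.round(4),[proj(d,c+ax*t+[0,0,z]).round(1).tolist() for t,z in((-.028,.0135),(.006,.014),(.02,.014))])
```

```text
neck [0.53002563 0.35454173 0.014     ] nutc [0.53405957 0.34585634 0.018     ] bodytop [0.55317189 0.316126   0.0265    ]
2.0 [0.5417 0.3291 0.014 ] [[227.7, 260.7], [222.9, 271.3], [220.9, 275.8]]
2.19 [0.5463 0.3317 0.014 ] [[223.7, 260.0], [221.3, 271.0], [220.3, 275.7]]
2.35 [0.5497 0.3346 0.014 ] [[220.2, 260.0], [219.9, 271.0], [219.8, 275.7]]
```

```bash
python3 -m creep '[[0.045,-0.0118,-0.0069,0,0.01],[0.045,0,0,0.03,0],[0.045,0,0,0.03,0],[0.045,0,0,0.03,0],[0.045,0,0,0.03,0],[0.045,0,0,0.02,0],[0.045,0,0,0,0],[0.045,0,0,0,0],[0.045,0,0,0,0],[0.045,0,0,0,0]]' 3
python3 - <<'E'
from h import *
to(.529,.352,.0115,2.18)
E
```

```text
t: 61.75
position: [0.5326, 0.3522, 0.0421]
orientation: [0.001, 0.46, 0.888, 0.002]
wrist_force: [1.0, -0.1, 0.3]
opening: 0.478
t 61.75 p [0.5326 0.3522 0.0421] x [-0.576  0.817 -0.001] y [0.817 0.576 0.004] z [ 0.004  0.002 -1.   ] F [ 1.  -0.1  0.3] op 44.9 j [ 0.45  0.51  1.51 -0.    1.11 -0.17]
turn 0.005 shift after turn [ 0.0018 -0.003   0.0306]
```

```bash
python3 -m creep '[[0.045,0.0018,-0.003,0.015,0],[0.045,0,0,0.012,0],[0.045,0,0,0.0036,0],[0.045,0,0,0,0],[0,0,0,0,0],[0,0,0,0,0],[0,0,0,0,0],[0,0,0,0,0],[0,0,0,0,0],[0,0,0,0,0]]' 3
python3 -m creep '[[0,0,0,0,0],[0,0,0,0,0],[0,0,0,-0.02,0],[0,0,0,-0.03,0],[0,0,0,-0.04,0],[0,0,0,-0.04,0],[0,0,0,0,0],[0,0,0,0,0],[0,0,0,-0.02,0],[0,0,0,0,0]]' 3
python3 - <<'E'
from h import *
s=st();d=cam("scene");u=proj(d,s["position"]);print(u);asc(d,u[0],u[1]+4,26,16)
E
```

```text
t: 62.58
position: [0.5276, 0.3516, 0.0093]
orientation: [0.0, 0.46, 0.888, 0.0]
wrist_force: [0.7, 0.6, 1.3]
opening: 0.32
t: 63.42
position: [0.5273, 0.3514, 0.1596]
orientation: [0.0, 0.46, 0.888, 0.0]
wrist_force: [0.9, -0.2, 0.2]
opening: 0.288
t 63.42 p [0.5273 0.3514 0.1596] x [-0.577  0.817 -0.   ] y [0.817 0.577 0.001] z [ 0.001  0.    -1.   ] F [ 0.9 -0.2  0.2] op 27.0 j [ 0.45  0.37  1.44  0.    1.32 -0.16]
[215.2875661 246.3824912]
234|-RR..RRR++++----+###+++++++++-++++++-.       BBBBBBB|
235|-RR..RRR++++----+###+++++++++------+-.      .BBBBBBB|
236|+-R..RRR-+++----+###++++++-  -+----++.      .BBBBBBB|
237|+--R.R.R.+++.----###-+++++...-+----++-      -BBBBBBB|
238|++-RRRRRR++++----+##+++++-----+----++-      .BBBBBBB|
239|+++RRRRRR++++----+###+++------+----++-      -BBBBBBB|
240|+++-RRRRR++++----+###++G------+-----+-.     BBBBBBBB|
241|++++RR.RR.+++.---+###+GGG-----++----++-. ....BBBBBBB|
242|++++-R.RR.++++----###GGGGG++++++----++-.....--BBBBBB|
243|+++++RRRRR++++----+##GGGGGGGGGG+----++-......-++BBBB|
244|+++++-R...++++----+##GGGGGGGGGG+----++-......+++++BB|
245|+++++-R..R
[... 503 characters left out ...]
.. |
254|++++    ++-RR--      ------------.          ........|
255|++- .   -+++++-     .------------.           .......|
256|+------- ++++++      ------------                   |
257|---------++++++      ------------                   |
258|---------++++++      ------------                   |
259|----------++++------ ------------                   |
260|---------------------------------                   |
261|. .-----------------------------.                   |
262|---- - -------------------------                    |
263|--------- ---------------------------               |
264|-------------- ---------------------------          |
265|----------------- -  ------------------------ -     |
```

```bash
python3 -m creep '[[0,0,0,0,0.106],[0,0,0,0,0.106],[0,0,0,0,0.106],[0,0,0,0,0.106],[0,0,0,0,0.106],[0,0,0,0,0.106],[0,-0.02,-0.007,0,0],[0,-0.03,-0.01,0,0],[0,-0.03,-0.01,0,0],[0,-0.03,-0.01,0,0]]' 4
python3 -m creep '[[0,-0.02,-0.006,0,0],[0,-0.007,0,0.02,0],[0,0,0,0.03,0],[0,0,0,0.03,0],[0,0,0,0.02,0],[0,0,0,0,0],[0,0,0,0,0],[0,0,0,0,0],[0,0,0,0,0],[0,0,0,0,0]]' 4
python3 - <<'E'
from h import *
s=st();d=cam("scene");u=proj(d,s["position"]);print(u);asc(d,u[0],u[1]+4,22,18)
save(d,"pics/l.png",(int(u[0])-50,int(u[1])-35,int(u[0])+50,int(u[1])+40),6)
E
```

```text
t: 64.3
position: [0.4856, 0.2407, 0.1559]
orientation: [-0.001, 0.714, 0.7, -0.002]
wrist_force: [0.8, -0.5, -0.9]
opening: 0.287
t: 65.13
position: [0.4827, 0.2157, 0.0605]
orientation: [0.001, 0.714, 0.7, 0.001]
wrist_force: [-0.2, -0.8, -0.2]
opening: 0.29
t 65.13 p [0.4827 0.2157 0.0605] x [0.021 1.    0.001] y [ 1.    -0.021  0.003] z [ 0.003  0.001 -1.   ] F [-0.2 -0.8 -0.2] op 27.3 j [0.26 0.29 1.79 0.   1.06 0.28]
[271.04964116 246.25210765]
232|            -+++#########+++################|
233|            -+++########++++#+++############|
234|-.          -+++#######+-++#+++############+|
235|---.        -+++########+++++++######++####+|
236|-----.      -+++#######++++++++#######+#####|
237|---------.  -+++#########++++++#############|
238|----------. --++####+.+#+++++++#############|
239|-------------+++####-  -++++++++############|
240|-------------+++####+-+++++-++++##+########+|
241|B-------------++####GGG++++-+++++++++#####++|
242|BB------------++####GGG+-++++++-----++###+++|
243|BBB------------+###GGGGG+--++++-. ---+++++++|
244|BBB+-----------+###GGGGG++-++++-. ------+
[... 454 characters left out ...]

254|+++++++++++++++-----------+-     .----------|
255|--++++++++++++-----------+---.   -----------|
256|----+++++++--+-----------+----- ------------|
257|-------++---------------+++++---------------|
258|------------------------+++++++-------------|
259|----------------+-------+++++++-------------|
260|---------------++++---+++++++++-------------|
261|----------------++++++++++++++++------------|
262|----------------++++++++++++++++------------|
263|------------------++++++------++------------|
264|-------------------++----------+------------|
265|--------------------------------+++-++------|
266|----------------------------------++++++----|
267|----------------------------------++++++----|
```

View pics/l.png

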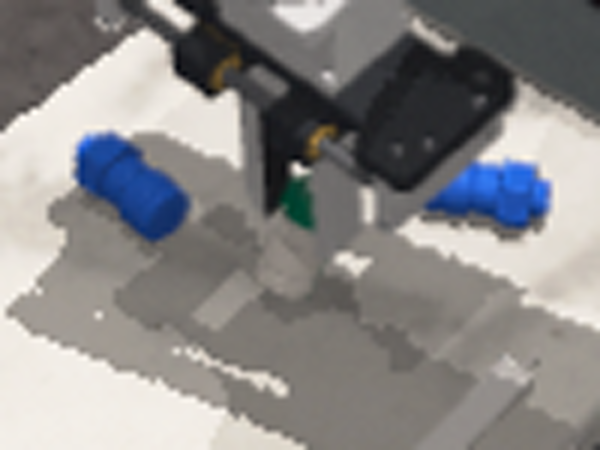

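```bash
python3 -m creep '[[0,0,0,0.006,0],[0,0,0,0.004,0],[0,0,0,0.003,0],[0,0,0,0.002,0],[0,0,0,0,0],[0,0,0,0,0],[0,0,0,0,0],[0,0,0,0,0],[0,0,0,0,0],[0,0,0,0,0]]' 4
python3 -m creep '[[0,0,0,0.002,0],[0,0,0,0.001,0],[0,0,0,0,0],[0,0,0,0,0],[0,0,0,0,0],[0,0,0,0,0],[0,0,0,0,0],[0,0,0,0,0],[0,0,0,0,0],[0,0,0,0,0]]' 4
```

```text
t: 66.02
position: [0.4813, 0.2153, 0.0439]
orientation: [-0.0, 0.715, 0.7, 0.0]
wrist_force: [-0.0, 0.5, -0.6]
opening: 0.288
t: 66.85
position: [0.482, 0.2152, 0.0415]
orientation: [0.001, 0.714, 0.7, 0.001]
wrist_force: [-0.2, -0.7, 5.3]
opening: 0.289
```

Contact. Now I'll drag along +x to bring it upright, then press and release.

```bash
python3 -m creep '[[0,0.004,0,0.001,0],[0,0.004,0,0,0],[0,0.004,0,0,0],[0,0,0,0,0],[0,0,0,0.002,0],[0,0,0,0.002,0],[0,0,0,0,0],[0,0,0,0,0],[0,0,0,0,0],[0,0,0,0,0]]' 4
python3 - <<'E'
from h import *
s=st();d=cam("scene");u=proj(d,s["position"]);print(u);asc(d,u[0],u[1]+4,22,16)
E
```

```text
t: 67.68
position: [0.4819, 0.2275, 0.036]
orientation: [0.0, 0.714, 0.7, 0.0]
wrist_force: [0.1, 0.5, 4.0]
opening: 0.29
t 67.68 p [0.4819 0.2275 0.036 ] x [0.021 1.    0.   ] y [ 1.    -0.021  0.001] z [ 0.001  0.    -1.   ] F [0.1 0.5 4. ] op 27.3 j [0.28 0.34 1.79 0.   1.02 0.3 ]
[268.51051429 254.96831024]
242|BBBBB----------+########+-++################|
243|BBBBBB+------+-+########++++#+++############|
244|BBBBBB+------+++#######++++++++#############|
245|BBBBBB+------+++########+++++++#######+####+|
246|BBBBBB-------+++########++++++#######++#####|
247|BBBBBB+++++++-++########+++++++#############|
248|BBBBB++++++++--++###GG#++++++++#############|
249|BBBB+++++++++--++###GGG+-++++++#############|
250|BB++++++++++++-++###GGGG+++-++++##++######++|
251|++++++++++++++-++###GGGG+++++++++++++####+++|
252|++++++++++++++--+###GGGG++-++++-----++##++-+|
253|+++++++++++++++-+####GGG+-++++++-------++++-|
254|-++++++++++++++++##++GGG+-+-++++-------+++--|
255|----+++++++++++++#++++GGG---++++-----++++---|
256|-------++++++++++++---+++-+-++++-.----++----|
257|---------++++++++++------++-++++---+--------|
258|---------------++++---+--++-++++----+-------|
259|---------------+++------+-++++--------------|
260|----------------++-------++++++-------------|
261|--------------------------++++++------------|
262|--------------------------++++++------------|
263|---------------------------++++++-----------|
264|--------------------------+++++++-----------|
265|-+++---------------+------+++++-------------|
266|-+++----------------++--++++++++--+---------|
267|-------------------------++++++++--++-------|
268|------------------------------+++++++++-----|
269|-------------------------------+++++++++----|
270|---------------------------------++++++++---|
271|----------------------------------+++++++++-|
272|---. -.---------------------------++++++++++|
273|------  .---------------------------++++++++|
```

```bash
python3 -m creep '[[0.045,0,0,0,0],[0.045,0,0,0,0],[0.045,0,0,0,0],[0.045,0,0,0,0],[0.045,0,0,-0.02,0],[0.045,0,0,-0.04,0],[0.045,0,0,-0.02,0],[0.045,0,0,0,0],[0.045,0,0,0,0],[0.045,0,0,0,0]]' 4
python3 - <<'E'
from h import *
s=st();d=cam("scene");u=proj(d,[.482,.2275,.04]);print(u);asc(d,u[0],u[1]+4,22,16)
E
```

```text
t: 68.57
position: [0.4804, 0.2269, 0.1147]
orientation: [-0.001, 0.714, 0.7, -0.001]
wrist_force: [0.0, 0.7, -0.3]
opening: 0.478
t 68.57 p [0.4804 0.2269 0.1147] x [ 0.021  1.    -0.001] y [ 1.    -0.021 -0.002] z [-0.002 -0.001 -1.   ] F [ 0.   0.7 -0.3] op 44.9 j [ 0.28  0.22  1.74 -0.    1.18  0.3 ]
[268.40536322 254.04300584]
242|BBBBB--------.             -++-++-.         |
243|BBBBBB+--------.           -++-+-.          |
244|BBBBBB+---------.          -++--.           |
245|BBBBBB+------------.       -+--             |
246|BBBBBB---------------.     .                |
247|BBBBB+-------------------.                  |
248|BBBBB+--------------------. .               |
249|BBBB+--------------G--+-------.             |
250|BB+++----------- .+---++G+-------.          |
251|++++-------------+-----+GG+-------.         |
252|+++-----++++----GG------+G+-----------.     |
253|-------++++++--+GG------+G+-------------.   |
254|-----++++++++--+GG+-----+GG----------------.|
255|----+++++++++++-GGG+---+GGG- .--------------|
256|-------+++++++++GGGGGGGGGGG- ....-----------|
257|----------+++++++GGGGGGGGGG-.......---------|
258|-----------+---++GGGGGGGGG+-......----------|
259|----------------+GGGGGGGG++--....-----------|
260|----------------++GGGGGG++-----..-----------|
261|------------------+++++++-+-----------------|
262|----------------+---------+----.------------|
263|--------------------------+-----------------|
264|--------------------------------------------|
265|-+++----------------------------------------|
266|-+++----------------------+-----------------|
267|--------------------------------------------|
268|--------------------------------------------|
269|--------------------------------------------|
270|--------------------------------------------|
271| .------------------------------------------|
272|.  .----------------------------------------|
273|----.---------------------------------------|
```

Run:
```python
from h import *
d=cam("scene");p=atz(d,266.9,252.2,.056);print(p);to(p[0],p[1],.0335,.056)
T=cam("top");u=proj(T,[.54,-.23,.026]);print(u);asc(T,u[0],u[1]-2,20,34)
g=cv2.cvtColor(T["frame"],cv2.COLOR_RGB2GRAY).astype(float)
for x,y in([.54,-.23],[.6,-.227]):
    c=proj(T,[x,y,.02]);cu,cv_=int(round(c[0])),int(round(c[1]));r=8
    yy,xx=np.mgrid[cv_-r:cv_+r+1,cu-r:cu+r+1];pch=g[cv_-r:cv_+r+1,cu-r:cu+r+1];w=np.clip(85-pch,0,30);q=((xx*w).sum()/w.sum(),(yy*w).sum()/w.sum());print(q,pch.min(),atz(T,*q,.008),atz(T,*q,.026))
```

```text
[0.48046937 0.23390638 0.056     ]
t 68.67 p [0.4798 0.2267 0.1138] x [ 0.021  1.    -0.001] y [ 1.    -0.021 -0.004] z [-0.004 -0.001 -1.   ] F [ 0.8 -0.3 -0. ] op 45.2 j [0.28 0.22 1.74 0.   1.18 0.3 ]
turn 1.494 shift after turn [ 0.0011 -0.0071  0.0803]
[403.89340567 185.72555862]
149|.-++++++++++++GGGGGGGGGGGGGGGGGGGG+++###|
150|.-+GGGGGGGGGGGGGGGGGGG+++++++GGGGG++++##|
151|.-GGGGGGGGG+++++++++--------+GGGGG+#++##|
152|.-++++++---------------------GGGGGG++###|
153|.----------------------------GGGGGG++###|
154|.----------------------------GGGGGG+++##|
155|.-----------------------------GGGGG++++#|
156| .----------------------------GGGGG+####|
157| .----------------------------GGGGG+####|
158| .----------------------------GGGGG+++##|
159| .----------------------------GGGGGG+###|
160| .----------------------------GGGGGG++##|
161| .----------------------------GGGGGG++##|
162| .-----------------------------GGGGG+##+|
163| .-----------------------------GGGGG+#+#|
164| .-----------+++++++++---------GGGGG++##|
165| .----------++++++##++---------GGGGGG+##|
166| .----------+#######++------
[... 1904 characters left out ...]
     .GGG----------------------------GGG|
209|     .GGG----------------------------GGG|
210|     .GGG----------------------------...|
211|      GGG-----------------...........   |
212|      .GG------............             |
213|....   .........                      ..|
214|...                        ........  ..-|
215|                ........ ...------------|
216|     ........ ...------------+++++++++++|
(np.float64(402.12150055991043), np.float64(185.43729003359462)) 49.0 [ 0.5450954  -0.22780675  0.008     ] [ 0.54116253 -0.22402832  0.026     ]
(np.float64(399.83323581041543), np.float64(168.4031597425395)) 51.0 [ 0.60545436 -0.22395859  0.008     ] [ 0.60084174 -0.22022349  0.026     ]
```

```bash
python3 -m creep '[[0.045,0,0,0,0.12],[0.045,0,0,0,0.12],[0.045,0,0,0,0.12],[0.045,0,0,0,0.12],[0.045,0,0,0,0.12],[0.045,0,0,0,0.12],[0.045,0,0,0,0.12],[0.045,0,0,0,0.12],[0.045,0,0,0,0.12],[0.045,0,0,0,0.12]]' 25
python3 -m creep '[[0.045,0,0,0,0.1],[0.045,0,0,0,0.1],[0.045,0,0,0,0.094],[0.045,0.001,-0.006,0,0],[0.045,0,0,0.02,0],[0.045,0,0,0,0],[0.045,0,0,0,0],[0.045,0,0,0,0],[0.045,0,0,0,0],[0.045,0,0,0,0]]' 25
python3 - <<'E'
from h import *
to(.4805,.2325,.035,.056)
E
```

```text
t: 69.55
position: [0.4804, 0.2269, 0.1143]
orientation: [0.0, 0.985, 0.171, -0.002]
wrist_force: [1.0, 0.3, -0.6]
opening: 0.481
t: 70.38
position: [0.4827, 0.2335, 0.0965]
orientation: [-0.0, 1.0, 0.028, 0.001]
wrist_force: [-0.4, -0.4, -0.0]
opening: 0.478
t 70.38 p [0.4827 0.2335 0.0965] x [0.998 0.056 0.001] y [ 0.056 -0.998 -0.   ] z [ 0.001  0.    -1.   ] F [-0.4 -0.4 -0. ] op 45.0 j [0.29 0.25 1.75 0.   1.14 1.8 ]
turn 0.0 shift after turn [-0.0022  0.0008  0.0615]
```

```bash
python3 -m creep '[[0.045,-0.002,0.001,0.02,0],[0.045,0,0,0.025,0],[0.045,0,0,0.0165,0],[0.045,0,0,0,0],[0,0,0,0,0],[0,0,0,0,0],[0,0,0,0,0],[0,0,0,0,0],[0,0,0,0,0],[0,0,0,0,0]]' 25
python3 -m creep '[[0,0,0,0,0],[0,0,0,-0.03,0],[0,0,0,-0.04,0],[0,0,0,-0.04,0],[0,0,0,-0.04,0],[0,0.0024,0.03,0,0],[0,0.0024,0.03,0,0],[0,0.0024,0.03,0,0],[0,0.0024,0.03,0,0],[0,0.0024,0.03,0,0]]' 25
python3 -m creep '[[0,0.0024,0.031,0,0],[0,0.0024,0.031,0,0],[0,0.0024,0.031,0,0],[0,0.0024,0.031,0,0],[0,0.0024,0.031,0,0],[0,0.0024,0.031,0,0],[0,0.0024,0.031,0,0],[0,0.0024,0.031,0,0],[0,0.0024,0.031,0,0],[0,0.0031,0.032,0,0]]' 25
python3 - <<'E'
from h import *
to(.543,-.226,.055,.056)
E
```

```text
t: 71.22
position: [0.4818, 0.2327, 0.036]
orientation: [-0.001, 1.0, 0.028, 0.002]
wrist_force: [0.6, -0.8, 5.0]
opening: 0.308
t: 72.05
position: [0.5, 0.0818, 0.1841]
orientation: [0.0, 1.0, 0.028, -0.0]
wrist_force: [1.1, -0.2, -1.0]
opening: 0.311
t: 72.88
position: [0.5419, -0.2272, 0.1838]
orientation: [-0.0, 1.0, 0.028, -0.001]
wrist_force: [-0.1, -0.4, -1.8]
opening: 0.31
t 72.88 p [ 0.5419 -0.2272  0.1838] x [ 0.998  0.056 -0.001] y [ 0.056 -0.998 -0.001] z [-0.001  0.001 -1.   ] F [-0.1 -0.4 -1.8] op 29.1 j [-0.54  0.26  1.54  0.    1.34  0.97]
turn -0.0 shift after turn [ 0.0012 -0.0011  0.1288]
```

```bash
python3 -m creep '[[0,0.001,-0.001,0.03,0],[0,0,0,0.03,0],[0,0,0,0.03,0],[0,0,0,0.02,0],[0,0,0,0.01,0],[0,0,0,0,0],[0,0,0,0,0],[0,0,0,0,0],[0,0,0,0,0],[0,0,0,0,0]]' 25
python3 -m creep '[[0,0,0,0.004,0],[0,0,0,0.003,0],[0,0,0,0.003,0],[0,0,0,0,0],[0,0,0,0,0],[0,0,0,0,0],[0,0,0,0,0],[0,0,0,0,0],[0,0,0,0,0],[0,0,0,0,0]]' 25
```

```text
t: 73.72
position: [0.5448, -0.2257, 0.0663]
orientation: [0.001, 1.0, 0.028, 0.002]
wrist_force: [0.4, -0.2, -0.8]
opening: 0.309
t: 74.55
position: [0.5436, -0.2251, 0.0544]
orientation: [0.0, 1.0, 0.028, 0.0]
wrist_force: [-0.1, 0.2, 0.0]
opening: 0.307
```

```bash
python3 -m creep '[[0,0,0,0.003,0],[0,0,0,0.003,0],[0,0,0,0.003,0],[0,0,0,0.001,0],[0,0,0,0,0],[0,0,0,0,0],[0,0,0,0,0],[0,0,0,0,0],[0,0,0,0,0],[0,0,0,0,0]]' 25
python3 -m creep '[[0,0,0,0.001,0],[0,0,0,0.001,0],[0,0,0,0,0],[0,0,0,0,0],[0,0,0,0,0],[0,0,0,0,0],[0,0,0,0,0],[0,0,0,0,0],[0,0,0,0,0],[0,0,0,0,0]]' 25
```

```text
t: 75.38
position: [0.5436, -0.2251, 0.0445]
orientation: [0.0, 1.0, 0.028, 0.0]
wrist_force: [0.6, 0.2, -0.2]
opening: 0.31
t: 76.22
position: [0.5435, -0.225, 0.0424]
orientation: [0.0, 1.0, 0.028, 0.0]
wrist_force: [0.4, -0.5, -0.2]
opening: 0.311
```

```bash
python3 -m creep '[[0,0,0,0.002,0],[0,0,0,0.001,0],[0,0,0,0,0],[0,0,0,0,0],[0,0,0,0,0],[0,0,0,0,0],[0,0,0,0,0],[0,0,0,0,0],[0,0,0,0,0],[0,0,0,0,0]]' 25
python3 -m creep '[[0.045,0,0,0,0],[0.045,0,0,0,0],[0.045,0,0,0,0],[0.045,0,0,0,0],[0.045,0,0,-0.02,0],[0.045,0,0,-0.04,0],[0.045,0,0,-0.04,0],[0.045,0,0,-0.04,0],[0.045,0,0,0,0],[0.045,0,0,0,0]]' 25
python3 - <<'E'
from h import *
s=st();d=cam("scene");u=proj(d,[.5435,-.225,.05]);print(u);asc(d,u[0],u[1],24,16);to(.5165,-.14,.110,.056)
E
```

```text
t: 77.05
position: [0.5445, -0.2253, 0.0421]
orientation: [0.0, 1.0, 0.028, 0.001]
wrist_force: [-3.1, 2.1, 11.6]
opening: 0.309
t: 77.88
position: [0.5456, -0.2263, 0.1829]
orientation: [0.002, 1.0, 0.028, 0.003]
wrist_force: [-0.5, 1.0, -1.1]
opening: 0.48
t 77.88 p [ 0.5456 -0.2263  0.1829] x [0.998 0.056 0.006] y [ 0.056 -0.998  0.004] z [ 0.006 -0.004 -1.   ] F [-0.5  1.  -1.1] op 45.1 j [-0.54  0.26  1.54 -0.    1.33  0.98]
[353.94416742 148.91065822]
132|--GGGGGGGGGG++++++++++++++++++++++++++++++++####|
133|----GGGGGGGGGG+++++++++++++++++++++++++++++++###|
134|------GGGGGGGGGG+++++++++++++++++++++++++++++++#|
135|--------GGGGGGGGGG++++++++++++++++++++++++++++++|
136|----------GGGGGGGGGG++++++++++++++++++++++++++++|
137|------------GGGGGGGGGG++++++++++++++++++++++++++|
138|----++++++--++GGGGGGGGGG++++++++++++++++++++++++|
139|---+++++++++++++GGGGGGGGGGG+++++++++++++++++++++|
140|++++++++++++++--++GGGGGGGGGGG+++++++++++++++++++|
141|-+++++++++++++-----+GGGGGGGGGGG+++++++++++++++++|
142|--++++++++++++-------++GGGGGGGGGG+++++++++++++++|
143|----+++++++++++++-----+++GGGGGGGGGG+++++
[... 617 characters left out ...]
  -##############+--+++------GG-   . G-|
156|.........   .+###########+-.-+++-----+GG-.  ..G+|
157|........-..   -##########+--+++------GGG+----GGG|
158|..........-. ---+#######+---++-------GGGG+--GGGG|
159|...........------+#######------------GGGGGGGGGG+|
160|............-------######++----------+GGGGGGGGG+|
161|..............------+######+---------+GGGGGGGGG-|
162|...............-------+#++#+--------+++GGGGGGG+-|
163|.................-------+++--------++++++++G+++-|
t 77.93 p [ 0.5439 -0.2253  0.18  ] x [0.998 0.056 0.001] y [ 0.056 -0.998  0.001] z [ 0.001 -0.001 -1.   ] F [ 0.9  0.1 -0.8] op 44.9 j [-0.54  0.26  1.54 -0.    1.33  0.98]
turn -0.0 shift after turn [-0.0226 -0.0867  0.07  ]
```

```bash
python3 -m creep '[[0.045,-0.0075,-0.029,0,0],[0.045,-0.0075,-0.029,0,0],[0.045,-0.0075,-0.029,0,0],[0.045,0,0,0,0],[0.045,0,0,0,0],[0.045,0,0,0.03,0],[0.045,0,0,0.03,0],[0.045,0,0,0.008,0],[0.045,0,0,0,0],[0.045,0,0,0,0]]' 12
python3 -m creep '[[0,0,0,0,0],[0,0,0,0,0],[0,0,0,0,0],[0,0,0,0,0],[0,0,0,0,0],[0,0,0,0,0],[0,0,0,0,0],[0,0,0.01,0,0],[0,0,0.02,0,0],[0,0,0.02,0,0]]' 12
python3 -m creep '[[0,0,0.02,0,0],[0,0,0.02,0,0],[0,0,0.015,0,0],[0,0,0.01,0,0],[0,0,0.007,0,0],[0,0,0.004,0,0],[0,0,0.003,0,0],[0,0,0.002,0,0],[0,0,0,0,0],[0,0,0,0,0]]' 12
python3 -c "
from h import *
st()"
```

```text
t: 78.77
position: [0.5161, -0.1401, 0.1109]
orientation: [-0.0, 1.0, 0.027, -0.001]
wrist_force: [0.2, -0.7, 0.5]
opening: 0.482
t: 79.6
position: [0.5197, -0.1888, 0.1119]
orientation: [-0.001, 1.0, 0.029, 0.001]
wrist_force: [1.0, 2.4, 2.6]
opening: 0.127
t: 80.43
position: [0.5248, -0.2704, 0.112]
orientation: [0.001, 1.0, 0.028, 0.001]
wrist_force: [4.4, 0.4, 1.7]
opening: 0.131
t 80.43 p [ 0.5248 -0.2704  0.112 ] x [0.998 0.056 0.003] y [ 0.056 -0.998  0.002] z [ 0.003 -0.002 -1.   ] F [4.4 0.4 1.7] op 12.3 j [-0.62  0.34  1.6   0.    1.2   0.89]
```

```bash
python3 -m creep '[[0,0,0.003,0,0],[0,0,0.002,0,0],[0,0,0.002,0,0],[0,0,0,0,0],[0,0,0,0,0],[0,0,0,0,0],[0,0,0,0,0],[0,0,0,0,0],[0,0,0,0,0],[0,0,0,0,0]]' 12
python3 -c "
from h import *
st()"
```

```text
t: 81.27
position: [0.5248, -0.2711, 0.1118]
orientation: [-0.005, 1.0, 0.029, 0.0]
wrist_force: [5.1, 14.1, 9.1]
opening: 0.129
t 81.27 p [ 0.5248 -0.2711  0.1118] x [0.998 0.057 0.001] y [ 0.057 -0.998 -0.01 ] z [ 0.001  0.01  -1.   ] F [ 5.1 14.1  9.1] op 12.2 j [-0.63  0.34  1.59  0.01  1.21  0.88]
```

```bash
python3 -m creep '[[0.045,0,0,0,0],[0.045,0,0,0,0],[0.045,0,0,0,0],[0.045,0,0,0,0],[0.045,0,0,-0.03,0],[0.045,0,0,-0.04,0],[0.045,0,0,-0.03,0],[0.045,-0.02,0.02,0,0],[0.045,-0.03,0.03,0,0],[0.045,-0.03,0.03,0,0]]' 12
python3 -m creep '[[0.045,-0.03,0.03,0,0],[0.045,-0.03,0.03,0,0],[0.045,-0.03,0.03,0,0],[0.045,-0.03,0.03,0,0],[0.045,-0.03,0.03,0,0],[0.045,-0.03,0.03,0,0],[0.045,-0.02,0.02,0,0],[0.045,0,0,0,0],[0.045,0,0,0,0],[0.045,0,0,0,0]]' 12
python3 - <<'E'
from h import *
import pickle
st();T=cam("top");S=cam("scene")
save(T,"pics/a.png",(185,140,450,245),3);save(S,"pics/b.png",(230,90,430,200),3)
a=cv2.imread("pics/a.png")[:310];b=cv2.imread("pics/b.png")[:290]
o=np.zeros((600,800,3),np.uint8);o[:a.shape[0],:a.shape[1]]=a;o[310:310+b.shape[0],:b.shape[1]]=b;cv2.imwrite("pics/fin.png",o)
E
```

```text
t: 82.1
position: [0.4487, -0.3613, 0.212]
orientation: [0.001, 1.0, 0.029, -0.0]
wrist_force: [0.8, 0.2, 0.4]
opening: 0.479
t: 82.93
position: [0.2637, -0.5672, 0.2106]
orientation: [-0.001, 1.0, 0.028, -0.0]
wrist_force: [0.7, -0.3, -0.2]
opening: 0.477
t 82.93 p [ 0.2637 -0.5672  0.2106] x [ 0.998  0.055 -0.   ] y [ 0.055 -0.998 -0.002] z [-0.     0.002 -1.   ] F [ 0.7 -0.3 -0.2] op 44.9 j [-1.27  0.32  1.41  0.    1.42  0.24]
```

View pics/fin.png

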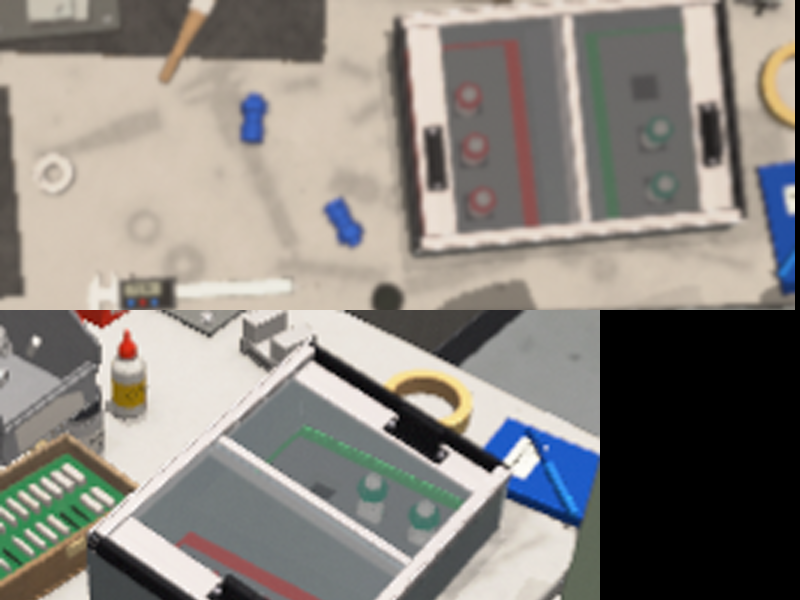

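The final picture shows both doors closed, three reds standing at (468,97), (474,147) and (481,200), and two greens at (657,130) and (662,186). The bench is clear of loose couplings.

```bash
python3 -c "
from bench import manip
print(manip.hand_in())"
```

```text
the job is handed in; nothing more can be done
None
```

All the loose couplings on the bench are put away and both doors are closed. I handed the job in at about 83 s; no verdict was reported.

**What I did:**
- There were three loose couplings: red_1, red_2 and green_2. green_1 was absent; a green-nutted coupling far left on the mat, out of reach, was left alone.
- red_1 went into the middle red pocket and red_2 into the front one. green_2 went into the middle green pocket.
- I stood the two lying ones up by gripping the nut lightly so the body swung down, then setting them upright on the bench and gripping them again. The first try with red_2 failed: it would not seat in the pocket, and when I set it down on the bench it fell over, so I repeated it.
- Each door was pushed closed until it met its stop, at about 10 N for the left door and 14 N for the right.

**Last checks:** The final pictures show three red and two green couplings upright in a row in their trays, and both doors closed. The caliper, loupe, ring and blue look-alikes were where they started. Door closure was judged from the stop forces, the 131 mm travel and the pictures, since there is no direct reading of it. No check disagreed at the end.

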